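# Unpile the colour reference plaques into their docks

### The job

Clear the pile on the print inspection desk from the top down: first stand the loupe upright in the round orange dish, then lay the two upper colour plaques, and after them the two lower ones, each flat, lengthwise and centred between the end blocks of the dock of its own colour. Keep the loupe upright and the plaques level all the way (no toppling the pile), and leave everything lying still and released.

Things in the scene. Friction and masses are not known exactly. Their poses are not given: they have to be found in the camera images.
- loupe: inspection loupe, a dark round barrel standing upright with a clear band round its foot: 52 mm diameter, straight-sided, 50 mm tall, about 90 g. Origin at the centre of its underside, z up along its axis. Starts standing on the middle of the two upper plaques
- plaque_magenta: solid magenta colour reference plaque, a flat bar 110 x 30 x 16 mm (x long, y across, z thick), about 110 g; origin at the centre of its underside. One of the two in the upper layer of the pile; the upper two lie parallel, 38 mm clear gap between them, crosswise on the lower two
- plaque_yellow: solid yellow colour reference plaque, a flat bar 110 x 30 x 16 mm (x long, y across, z thick), about 110 g; origin at the centre of its underside. One of the two in the upper layer of the pile; the upper two lie parallel, 38 mm clear gap between them, crosswise on the lower two
- plaque_cyan: solid cyan colour reference plaque, a flat bar 110 x 30 x 16 mm (x long, y across, z thick), about 110 g; origin at the centre of its underside. One of the two in the lower layer of the pile; the lower two lie parallel, 38 mm clear gap between them, on a fixed beige mat 3 mm thick (140 mm square)
- plaque_black: solid black colour reference plaque, a flat bar 110 x 30 x 16 mm (x long, y across, z thick), about 110 g; origin at the centre of its underside. One of the two in the lower layer of the pile; the lower two lie parallel, 38 mm clear gap between them, on a fixed beige mat 3 mm thick (140 mm square)
- dock_magenta: fixed dock for the magenta plaque: grey plate 146 x 50 mm (x long, y across), 6 mm thick, with a narrow magenta strip along its middle and a magenta end block 8 mm thick at each end of x, tops 14 mm above the desk; sides open, 130 mm free between the end blocks. Origin at the centre of its underside, on the desk; the plaque's underside rests 6 mm above it
- dock_yellow: fixed dock for the yellow plaque: grey plate 146 x 50 mm (x long, y across), 6 mm thick, with a narrow yellow strip along its middle and a yellow end block 8 mm thick at each end of x, tops 14 mm above the desk; sides open, 130 mm free between the end blocks. Origin at the centre of its underside, on the desk; the plaque's underside rests 6 mm above it
- dock_cyan: fixed dock for the cyan plaque: grey plate 146 x 50 mm (x long, y across), 6 mm thick, with a narrow cyan strip along its middle and a cyan end block 8 mm thick at each end of x, tops 14 mm above the desk; sides open, 130 mm free between the end blocks. Origin at the centre of its underside, on the desk; the plaque's underside rests 6 mm above it
- dock_black: fixed dock for the black plaque: grey plate 146 x 50 mm (x long, y across), 6 mm thick, with a narrow black strip along its middle and a black end block 8 mm thick at each end of x, tops 14 mm above the desk; sides open, 130 mm free between the end blocks. Origin at the centre of its underside, on the desk; the plaque's underside rests 6 mm above it
- dish: fixed round orange dish for the loupe: 80 mm outside, 72 mm inside diameter, rim top 12 mm above the desk, inner floor 5 mm above the desk. Origin at the centre of its underside, on the desk

How it is judged:
By the outcome, as a careful person would: the job done as asked, in the order asked, and still so for the second after the job is handed in, with the robot touching nothing.
It also fails if it takes over 118 s, if anything falls off the work surface, if the arm or the gripper's body presses on something with over 40 N, if the wrist force passes 120 N, or if a joint passes its speed limit or range.

### The arm

A 6-joint arm with a two-finger parallel gripper is mounted at the origin on the work surface. World frame = base frame: x ahead of the robot, y to its left, z up, the work surface at z = 0. Lengths are in m, angles in rad, forces in N, time in s.
With the tool pointing down it reaches from about 0.425 to 0.95 m from the base axis. Payload 3.5 kg.
Tool frame: the origin (TCP) lies at the very end of the fingers, on their centre line; the grasp point (between the pads) lies 19 mm behind it; x points along the fingers, z is the direction in which the jaws open and shut, and the axes are right-handed (so a half turn about x gives the same grasp; the last joint's range is limited). The gripper opens to 85 mm and grips with 20 to 120 N. Pads are 22 mm wide; open, the fingers measure 114 mm over their backs; the gripper's body (76 mm by 85 mm) begins 54 mm behind the grasp point. The pads swing forward as they close: fully open they stand 13 mm farther back than shut.
Start: joints at [1.117, 0.286, 1.577, -0, 1.279, -0.15], TCP at [0.202, 0.644, 0.231] pointing down, gripper open.
Joint ranges: [-2.77, 2.77], [-0.9, 2.22], [0.21, 2.48], [-1.53, 4.67], [0.24, 2.81], [-2.84, 2.84]. Speed limits (rad/s): [2.79, 2.79, 3.14, 3.14, 3.14, 3.14].

### API

Orientations are given as a unit quaternion [x, y, z, w].
In Python, from plant import ctrl, cams gives the robot as it stands.
- The arm moves only by the tool play_rows, never from a script. Its argument "rows" is a list of rows, each a list of 3 entries, a list of its own where there are three numbers: the opening in per cent of the stroke, from 0 (shut) to 100 (fully open), then the shift along the tool's x, y, z in units of 0.3 m (1.0 is 0.3 m), then the turn, a rotation vector about the tool's x, y, z in units of pi/2 rad (1.0 is pi/2 rad). A call has 1 to 10 rows; each row is the pose to reach, as a shift and turn from the pose commanded when the call began, along the tool's axes at that moment; what a row does not reach only later rows make up. A row lasts 1/12 s, in which the tool goes at most 41.7 mm and 7.16 degrees, less where a joint would pass 70% of its speed; a pose out of reach is approached as far as the arm can. A call with a number of a shift or a turn outside -1 to 1 is refused whole. A call with a gripper value outside its range is refused whole. The fingers move at their own pace and stop on an object; "force" is the grip in N (left out, the last holds). Time passes only in rows, so rows that repeat a pose let the fingers close. It gives the time, the measured TCP pose, the force and the opening at its end, in the units of the state.
- ctrl.get_state(): the state, without advancing time (a new reading comes with each control period).
- cams.read_camera(name): name is "scene" or "top"; returns a dict with "color" (400x640x3 uint8, red, green, blue), "fx", "fy", "cx", "cy" (pixels), "k1" (the pictures are not rectified: a ray, as slopes to the right and down, at radius r is drawn at 1 + k1 r^2 times it, then the intrinsics apply), "view" (4x4, takes a point from world to camera coordinates). Camera axes: x right, y down, z forward; pixel columns grow to the right and rows downward; lengths in m; the calibration is good to about 2 mm. A picture is of the moment at which its call begins. There is no depth.
- ctrl.sign_off(): hands the job in, once; it reports no verdict.
The state is a dict: "time": time; "qpos": joint angles; "dq": joint speeds; "joint_efforts": joint torques, N m; "eef_pos": TCP position; "tcp_rot": TCP orientation; "contact_force": force on the tool from outside, world axes, zero at the start; "wrist_torque": the same for the moment, N m; "opening": opening from 0.0 (shut) to 1.0 (fully open).
Only numpy, scipy, OpenCV 4.12 (cv2) and the standard library are available. Lean on these libraries where they do the work, as an engineer would, in place of code of your own. Each camera call takes 0.05 s, during which the arm holds its last target. There are 200 camera calls.

## Working session

There is one attempt and no reset: what is moved stays moved. The work goes in short steps, Python scripts to look and compute and a tool call to move; the robot and the scene stay as the last step left them, time stands still between calls to the robot, and variables do not carry over. Pictures are saved under pics/ and viewed, about 12 in all and at most 16, crops included, and the job is handed in when it is done.

Besides the shell and the picture viewer there is one more tool, called in YAML: its name, and indented under it one key for each argument. play_rows: Moves the arm, as the interface text tells. Shifts and turns lie within -1 to 1; 1 stands for 0.3 m of shift or pi/2 rad of turn. Its arguments: {"type":"object","properties":{"rows":{"type":"array"},"force":{"type":"number"}},"required":["rows"]}

```bash
ls; mkdir -p pics
python3 - <<'E'
from plant import ctrl,cams
import cv2,numpy as np
np.set_printoptions(precision=4,suppress=True)
print(ctrl.get_state())
for n in("scene","top"):
    c=cams.read_camera(n); cv2.imwrite(f"pics/{n}0.png",c["color"][:,:,::-1])
    print(n,{k:v for k,v in c.items() if k!="color"})
E
```

```text
pics
{'time': 0.0, 'qpos': array([ 1.117 ,  0.2872,  1.5782, -0.    ,  1.2786, -0.15  ]), 'dq': array([-0.0012,  0.0006, -0.0004,  0.0004,  0.0012,  0.0003]), 'joint_efforts': array([  0.0006, -40.5997, -29.2618,  -0.0001,   0.006 ,  -0.    ]), 'eef_pos': array([0.2016, 0.6435, 0.2299]), 'tcp_rot': array([-0.419 ,  0.5706,  0.4182,  0.5692]), 'contact_force': array([-0.7707, -0.1761,  0.3653]), 'wrist_torque': array([ 0.0622, -0.0154, -0.0381]), 'opening': 0.9989539787714302}
scene {'fx': 476.2725550221795, 'fy': 476.2725550221795, 'cx': 321.77705763048573, 'cy': 192.8425745470611, 'k1': -0.033811705432726796, 'view': array([[-0.8064,  0.5914,  0.0091,  0.482 ],
       [ 0.3466,  0.485 , -0.8029, -0.1567],
       [-0.4792, -0.6443, -0.5961,  1.4472],
       [ 0.    ,  0.    ,  0.    ,  1.    ]])}
top {'fx': 500.61517151833357, 'fy': 500.61517151833357, 'cx': 318.2367779293713, 'cy': 206.30084108069767, 'k1': -0.024445806638759504, 'view': array([[ 0.0168, -0.9998, -0.0054, -0.0121],
       [-0.9847, -0.0156, -0.1735,  0.5777],
       [ 0.1734,  0.0083, -0.9848,  0.9793],
       [ 0.    ,  0.    ,  0.    ,  1.    ]])}
```

View pics/top0.png

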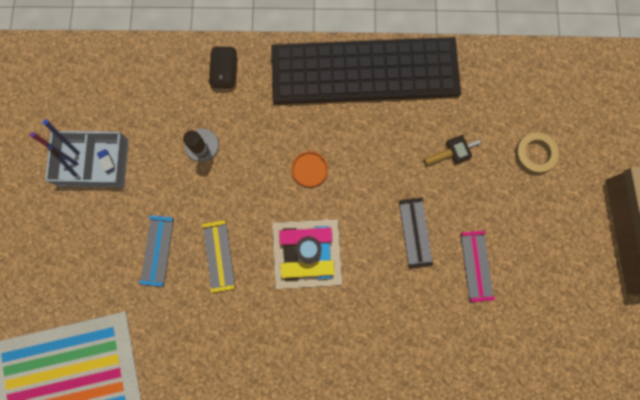

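View pics/scene0.png

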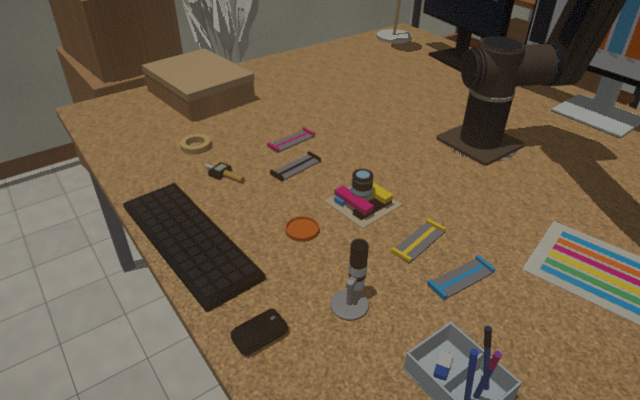

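Top view: the pile is at about (307,253), with magenta above yellow, cyan to the right and black to the left. The dish is at (310,170). Docks: cyan (157,251), yellow (219,257), black (416,233), magenta (477,266). The scene view shows all of them unobstructed as well.

```bash
cat > h.py <<'E'
from plant import ctrl,cams
import cv2,numpy as np
from scipy.spatial.transform import Rotation as R
np.set_printoptions(precision=4,suppress=True)
# OpenCV hue bands, min sat, min val
HUE={'magenta':(155,174),'yellow':(22,34),'cyan':(95,115),'orange':(3,11)}
def ray(c,uv,z):
    K=np.array([[c['fx'],0,c['cx']],[0,c['fy'],c['cy']],[0,0,1]])
    p=cv2.undistortPoints(np.float64(uv).reshape(-1,1,2),K,np.array([c['k1'],0,0,0]))[:,0]
    V=c['view']; o=-V[:3,:3].T@V[:3,3]
    d=np.c_[p,np.ones(len(p))]@V[:3,:3]
    return o+d*((z-o[2])/d[:,2])[:,None]
def mask(c,col):
    h=cv2.cvtColor(c['color'],cv2.COLOR_RGB2HSV)
    if col=='black': m=cv2.inRange(h,(0,0,0),(180,255,62))
    else:
        a,b=HUE[col]; m=cv2.inRange(h,(a,150 if col!='orange' else 200,90),(b,255,255))
    return m
def blobs(c,col,amin=25):
    n,l,s,ce=cv2.connectedComponentsWithStats(mask(c,col))
    return [(ce[i],s[i],l==i) for i in range(1,n) if s[i,4]>=amin]
def rect(c,m,z):
    """min-area rectangle of a mask cast on plane z: centre, (long,short), yaw of long axis"""
    k=cv2.findContours(m.astype(np.uint8),0,cv2.CHAIN_APPROX_NONE)[0]
    k=max(k,key=cv2.contourArea)[:,0]
    p=ray(c,k,z)[:,:2]
    ce,wh,a=cv2.minAreaRect((p*1000).astype(np.float32))
    if wh[0]<wh[1]: a+=90; wh=wh[::-1]
    return np.array(ce)/1000,np.array(wh),(a+90)%180-90
E
python3 - <<'E'
from h import *
for n in("top","scene"):
    c=cams.read_camera(n)
    for col in ['magenta','yellow','cyan','black','orange']:
        for ce,s,m in blobs(c,col):
            print(n,col,ce,s[4],*rect(c,m,0.010), 'z35',*rect(c,m,.035)[::2])
    print(n, c['color'][233,416] if n=='top' else '')
E
```

```text
top magenta [303.9214 235.3495] 598 [0.5203 0.0245] [106.5486  31.9117] -87.37736248970032 z35 [0.5175 0.0236] -87.37739777565002
top magenta [477.2161 266.5469] 384 [ 0.4641 -0.3378] [144.8661  48.5451] 5.555422306060791 z35 [ 0.4625 -0.33  ] 5.555416107177734
top magenta [ 64.4944 384.9742] 890 [0.2066 0.5097] [232.9769  16.7399] -75.42001342773438 z35 [0.2111 0.4973] -75.42003536224365
top yellow [217.9736 256.1297] 455 [0.4759 0.208 ] [149.1988  50.867 ] 10.551422119140625 z35 [0.474  0.2028] 10.551424026489258
top yellow [305.9186 269.1081] 749 [0.4503 0.0189] [109.3139  33.3963] -87.68929386138916 z35 [0.4491 0.0181] -87.68928551673889
top yellow [ 61.5357 371.5026] 967 [0.2336 0.5168] [234.7408  17.0279] -75.70618057250977 z35 [0.2375 0.5043] -75.70617580413818
top cyan [161.234  218.2766] 47 [0.5537 0.3336] [43.5197  4.9235] 85.23766326904297 z35 [0.55   0.3255] 85.23780059814453
top cyan [156.3351 250.5585] 188 [0.4852 0.3385] [121.3114   6.9898] -4.619117736816406 z35 [0.4831 0.3302] -4.6191253662109375
top cyan [324.7411 251.1429] 112 [ 0.4896 -0.0161] [29.5359 16.8093] 0.
[... 4540 characters left out ...]
 ] -86.66672492027283 z35 [ 0.91   -0.0685] -86.66672992706299
scene black [370.68 208.25] 200 [0.4911 0.0571] [105.1947  41.38  ] 4.4814372062683105 z35 [0.5134 0.0802] 4.481433391571045
scene black [358.6071 254.0044] 453 [0.6205 0.1669] [91.8039 36.0202] 48.35185623168945 z35 [0.6384 0.1861] 48.35190200805664
scene black [360.0345 278.8621] 29 [0.6665 0.227 ] [21.2098  9.0099] -15.189918518066406 z35 [0.6828 0.2442] -15.19000244140625
scene black [258.5233 331.8995] 1542 [0.9002 0.2181] [99.151  66.4455] 0.2066013514995575 z35 [0.9084 0.2356] 0.2065853327512741
scene black [487.128 339.216] 125 [0.575  0.4764] [49.9863 10.5875] 38.10393524169922 z35 [0.5945 0.4849] 38.10395050048828
scene
```

Run:
```python
import cv2
a=cv2.imread('pics/top0.png')[210:300,135:215+285]
b=cv2.imread('pics/top0.png')[200:305,260:355]; s=cv2.imread('pics/scene0.png')[155:230,315:410]
b=cv2.resize(b,(400,442),interpolation=2); s=cv2.resize(s,(400,316),interpolation=2)
s=cv2.copyMakeBorder(s,0,126,0,0,0)
cv2.imwrite('pics/pile0.png',cv2.hconcat([b,s]))
```

```text
(no output)
```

View pics/pile0.png

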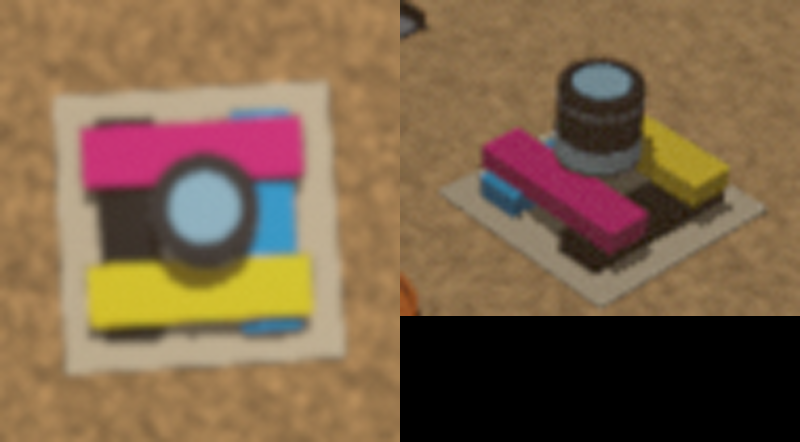

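The pile crops show the loupe centred on the two upper plaques. Its lens centre is near top-view pixel (309,249), and the plaques are nearly parallel. Next I refine the docks, dish and loupe.

```bash
cat >> h.py <<'E'
DOCK={'magenta':(.464,-.338),'yellow':(.476,.208),'cyan':(.485,.339),'black':(.510,-.207)}
def dock(c,col):
    """end block centroids (z=0.012) -> centre, yaw, spacing"""
    h=cv2.cvtColor(c['color'],cv2.COLOR_RGB2HSV)
    if col=='black': m=cv2.inRange(h,(0,0,0),(180,255,75))
    else: a,b=HUE[col]; m=cv2.inRange(h,(a-4,110,60),(b+4,255,255))
    v,u=np.nonzero(m); p=ray(c,np.c_[u,v],.012)[:,:2]
    p=p[np.linalg.norm(p-DOCK[col],axis=1)<.088]
    x=p[:,0]-DOCK[col][0]
    a,b=p[x>.058].mean(0),p[x<-.058].mean(0); d=a-b
    return (a+b)/2,np.degrees(np.arctan2(d[1],d[0])),np.hypot(*d)
E
python3 - <<'E'
from h import *
for n in("top","scene"):
    c=cams.read_camera(n)
    for k in DOCK: print(n,k,*dock(c,k))
    h=cv2.cvtColor(c['color'],cv2.COLOR_RGB2HSV)
    u,v=(310,170) if n=='top' else (302,229)
    print(h[v,u])
    m=cv2.inRange(h,(0,190,120),(12,255,255)); w=np.zeros_like(m); w[v-25:v+25,u-25:u+25]=255
    print('dish',*rect(c,m&w,.012))
    u,v=(309,249) if n=='top' else (362,174)
    print(h[v,u]); m=cv2.inRange(h,(85,30,110),(112,140,255)); w[:]=0; w[v-9:v+9,u-13:u+13]=255
    print('loupe',*rect(c,m&w,.085))
s=ctrl.get_state(); print(R.from_quat(s['tcp_rot']).as_matrix())
E
```

```text
top magenta [ 0.4642 -0.3377] 5.857542104402348 0.13607536723139824
top yellow [0.4758 0.2076] 10.18626763159711 0.13904918338655045
top cyan [0.4851 0.3388] -4.366340525535943 0.1347298366490833
top black [nan nan] nan nan
[ 12 199 191]
dish [0.6665 0.018 ] [75.7254 71.5507] 0.8942766189575195
[ 99  64 191]
loupe [0.4866 0.0157] [33.3308 33.1942] 45.9560546875
scene magenta [ 0.4693 -0.33  ] 6.061233143646435 0.13824263308551302
scene yellow [0.4803 0.2129] 8.3275107824834 0.1404366666555495
scene cyan [0.4902 0.3435] -3.2874113951459023 0.13754666467503746
scene black [nan nan] nan nan
[ 13 200 153]
dish [0.6756 0.0285] [74.1887 66.7839] -35.61564254760742
[ 98  56 145]
loupe [0.4908 0.0191] [31.4323 25.6616] -35.481239318847656
[[-0.0004 -0.9542  0.2991]
 [-0.0008  0.2991  0.9542]
 [-1.      0.0001 -0.0008]]h.py:39: RuntimeWarning: Mean of empty slice.
  a,b=p[x>.058].mean(0),p[x<-.058].mean(0); d=a-b
  ret = um.true_divide(
```

```bash
sed -i "s/'black':(.510,-.207)/'black':(.530,-.207)/" h.py
cat >> h.py <<'E'
def plan(*wps,state=None):
    """wps (x,y,z,jaw yaw deg or None); each a call of its own, starting at the previous one; prints shift,turn in units"""
    s=ctrl.get_state(); p=s['eef_pos']; M=R.from_quat(s['tcp_rot']); 
    def yaw(M): z=M.as_matrix()[:,2]; return np.degrees(np.arctan2(z[1],z[0]))
    print('t',s['time'],'tcp',p,'yaw',yaw(M),'open',s['opening'],'q',s['qpos'],'F',s['contact_force'])
    for w in wps:
        y=yaw(M) if w[3] is None else w[3]; a=np.radians(y)
        N=R.from_matrix(np.array([[0,np.sin(a)*-1,np.cos(a)],[0,np.cos(a),np.sin(a)],[-1,0,0]]))
        sh=M.inv().apply(np.array(w[:3])-p)/.3; tu=(M.inv()*N).as_rotvec()/(np.pi/2)
        print(w,'shift',sh.round(3),'turn',tu.round(3),'rows',round(max(np.linalg.norm(sh)*.3/.0417,np.linalg.norm(tu)*90/7.16),1))
        p,M=np.array(w[:3]),N
def tri(uvT,uvS,cT,cS):
    a0,a1=ray(cT,[uvT],0)[0],ray(cT,[uvT],.2)[0]; b0,b1=ray(cS,[uvS],0)[0],ray(cS,[uvS],.2)[0]
    A=np.c_[a1-a0,-(b1-b0)]; k=np.linalg.lstsq(A,b0-a0,rcond=None)[0]
    P,Q=a0+k[0]*(a1-a0),b0+k[1]*(b1-b0); return (P+Q)/2,np.linalg.norm(P-Q)
E
python3 - <<'E'
from h import *
C={n:cams.read_camera(n) for n in("top","scene")}
print(*dock(C['top'],'black'),*dock(C['scene'],'black'))
L=[];D=[]
for n,c in C.items():
    h=cv2.cvtColor(c['color'],cv2.COLOR_RGB2HSV)
    w=np.zeros(h.shape[:2],np.uint8); u,v=(309,249) if n=='top' else (362,174); w[v-9:v+9,u-13:u+13]=1
    m=cv2.inRange(h,(85,30,110),(112,140,255))*w; v,u=np.nonzero(m); L.append((u.mean(),v.mean()))
    w[:]=0;u,v=(310,170) if n=='top' else (302,229); w[v-25:v+25,u-25:u+25]=1
    m=cv2.inRange(h,(0,175,90),(16,255,255))*w; m=cv2.morphologyEx(m,cv2.MORPH_OPEN,np.ones((5,5)))
    e=cv2.fitEllipse(max(cv2.findContours(m,0,1)[0],key=cv2.contourArea)); D.append(e[0]); print(e)
print('loupe',L,*tri(*L,*C.values())); print('dish',*tri(*D,*C.values()), ray(C['top'],[D[0]],.012),ray(C['scene'],[D[1]],.012))
plan((.345,.33,.22,36),(.4875,.017,.17,2.5),(.4875,.017,.049,2.5),(.4875,.017,.16,2.5),(.667,.019,.16,2.5))
E
```

```text
[ 0.5315 -0.2082] 7.625702816182245 0.13542459870125964 [ 0.5372 -0.1992] 6.099653091048129 0.1378636279390771
((309.35150146484375, 168.92092895507812), (34.50522994995117, 35.198638916015625), 76.28572082519531)
((301.5429382324219, 228.13258361816406), (23.128314971923828, 33.03464126586914), 85.52911376953125)
loupe [(np.float64(308.796992481203), np.float64(248.9248120300752)), (np.float64(362.47435897435895), np.float64(173.8846153846154))] [0.4869 0.0144 0.0811] 0.00045689034552835647
dish [0.6693 0.0183 0.0019] 0.0008666299764020067 [[0.6664 0.0183 0.012 ]] [[0.676  0.0276 0.012 ]]
t 0.4 tcp [0.2018 0.644  0.2312] yaw 72.59581878543217 open 0.9987246031487153 q [ 1.117   0.2864  1.5769  0.      1.2786 -0.15  ] F [ 0.245  -0.1515  0.5196]
(0.345, 0.33, 0.22, 36) shift [ 0.037 -0.768 -0.856] turn [ 0.407 -0.     0.   ] rows 8.3
(0.4875, 0.017, 0.17, 2.5) shift [ 0.167 -1.123 -0.229] turn [0.372 0.    0.   ] rows 8.3
(0.4875, 0.017, 0.049, 2.5) shift [ 0.403  0.    -0.   ] turn [0. 0. 0.] rows 2.9
(0.4875, 0.017, 0.16, 2.5) shift [-0.37  0.    0.  ] turn [0. 0. 0.] rows 2.7
(0.667, 0.019, 0.16, 2.5) shift [ 0.    -0.019  0.598] turn [0. 0. 0.] rows 4.3
```

play_rows:
  rows:
    - [100,[0.04,-0.85,-0.95],[0.4,0,0]]
    - [100,[0.04,-0.85,-0.95],[0.4,0,0]]
    - [100,[0.04,-0.85,-0.95],[0.4,0,0]]
    - [100,[0.04,-0.85,-0.95],[0.4,0,0]]
    - [100,[0.04,-0.85,-0.95],[0.4,0,0]]
    - [100,[0.04,-0.85,-0.95],[0.4,0,0]]
    - [100,[0.04,-0.85,-0.95],[0.4,0,0]]
    - [100,[0.04,-0.85,-0.95],[0.4,0,0]]
    - [100,[0.04,-0.85,-0.95],[0.4,0,0]]
    - [100,[0.04,-0.85,-0.95],[0.4,0,0]]
  force: 40

```text
time: 1.23
eef_pos: [0.3617, 0.2916, 0.2193]
tcp_rot: [-0.221, 0.672, 0.22, 0.672]
contact_force: [0.5, 0.4, -0.5]
opening: 1.002
```

```bash
python3 -c "
from h import *
plan((.487,.0155,.17,2.5),(.487,.0155,.049,2.5))"
```

```text
t 1.2333 tcp [0.3617 0.2916 0.2193] yaw 36.31526802262916 open 1.0017957736360672 q [ 0.4608 -0.1827  2.0878 -0.0024  1.2362 -0.1722] F [ 0.4501  0.3603 -0.5313]
(0.487, 0.0155, 0.17, 2.5) shift [ 0.167 -0.989 -0.208] turn [0.376 0.    0.001] rows 7.4
(0.487, 0.0155, 0.049, 2.5) shift [ 0.403  0.    -0.   ] turn [0. 0. 0.] rows 2.9
```

play_rows:
  rows:
    - [100,[0.167,-0.989,-0.208],[0.376,0,0]]
    - [100,[0.167,-0.989,-0.208],[0.376,0,0]]
    - [100,[0.167,-0.989,-0.208],[0.376,0,0]]
    - [100,[0.167,-0.989,-0.208],[0.376,0,0]]
    - [100,[0.167,-0.989,-0.208],[0.376,0,0]]
    - [100,[0.167,-0.989,-0.208],[0.376,0,0]]
    - [100,[0.167,-0.989,-0.208],[0.376,0,0]]
    - [100,[0.167,-0.989,-0.208],[0.376,0,0]]
    - [100,[0.167,-0.989,-0.208],[0.376,0,0]]
    - [100,[0.167,-0.989,-0.208],[0.376,0,0]]

```text
time: 2.07
eef_pos: [0.4868, 0.0201, 0.1691]
tcp_rot: [-0.016, 0.707, 0.016, 0.707]
contact_force: [0.5, 1.0, -0.1]
opening: 1.001
```

```bash
python3 -c "
from h import *
plan((.487,.0155,.049,2.5))
a=cams.read_camera('top')['color'][100:320,190:430];b=cams.read_camera('scene')['color'][90:290,240:480]
b=cv2.resize(b,(400,333));a=cv2.resize(a,(400,367))
cv2.imwrite('pics/a1.png',cv2.hconcat([a,cv2.copyMakeBorder(b,0,34,0,0,0)])[:,:,::-1])"
```

```text
t 2.0667 tcp [0.4868 0.0201 0.1691] yaw 2.634657262106135 open 1.0011501175801112 q [-0.1677 -0.0716  2.085   0.0006  1.1291 -0.2139] F [ 0.5135  1.0375 -0.0991]
(0.487, 0.0155, 0.049, 2.5) shift [ 0.4   -0.016  0.   ] turn [ 0.001 -0.    -0.   ] rows 2.9
```

View pics/a1.png

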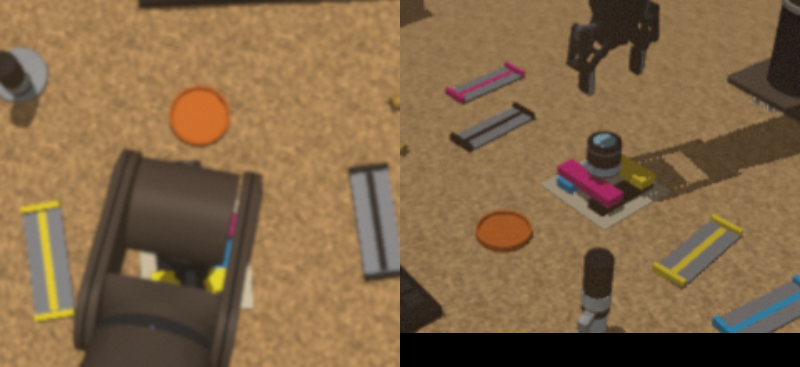

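The gripper is above the loupe, with open fingers straddling it along x (scene view, loupe at about (604,155) in the crop). I'll descend straight in moderate steps.

play_rows:
  rows:
    - [100,[0.07,0,0],[0,0,0]]
    - [100,[0.14,0,0],[0,0,0]]
    - [100,[0.21,0,0],[0,0,0]]
    - [100,[0.28,0,0],[0,0,0]]
    - [100,[0.34,0,0],[0,0,0]]
    - [100,[0.38,0,0],[0,0,0]]
    - [100,[0.4,0,0],[0,0,0]]
    - [100,[0.4,0,0],[0,0,0]]

```text
time: 2.83
eef_pos: [0.4854, 0.0219, 0.0481]
tcp_rot: [-0.018, 0.708, 0.018, 0.706]
contact_force: [-0.5, 0.2, -0.2]
opening: 1.001
```

play_rows:
  rows:
    - [50,[0,0,0],[0,0,0]]
    - [50,[0,0,0],[0,0,0]]
    - [50,[0,0,0],[0,0,0]]
    - [50,[0,0,0],[0,0,0]]
    - [50,[0,0,0],[0,0,0]]
    - [50,[0,0,0],[0,0,0]]
  force: 30

```text
time: 3.33
eef_pos: [0.4878, 0.0204, 0.0507]
tcp_rot: [-0.017, 0.706, 0.017, 0.708]
contact_force: [-1.0, 1.8, 6.1]
opening: 0.593
```

play_rows:
  rows:
    - [30,[0,0,0],[0,0,0]]
    - [30,[0,0,0],[0,0,0]]
    - [30,[0,0,0],[0,0,0]]
    - [30,[0,0,0],[0,0,0]]
    - [30,[-0.02,0,0],[0,0,0]]
    - [30,[-0.06,0,0],[0,0,0]]
    - [30,[-0.1,0,0],[0,0,0]]
    - [30,[-0.1,0,0],[0,0,0]]

```text
time: 4.0
eef_pos: [0.4882, 0.0201, 0.0814]
tcp_rot: [-0.017, 0.705, 0.017, 0.708]
contact_force: [0.4, -0.6, -0.5]
opening: 0.592
```

```bash
python3 -c "
from h import *
plan((.487,.02,.16,None),(.667,.0185,.16,None))
b=cams.read_camera('scene')['color'][90:290,240:480]
cv2.imwrite('pics/a2.png',cv2.resize(b,(480,400))[:,:,::-1])"
```

```text
t 4.0 tcp [0.4882 0.0201 0.0814] yaw 2.750200790133378 open 0.5916590288739503 q [-0.1668  0.0564  2.1399 -0.0002  0.941  -0.2147] F [ 0.4071 -0.558  -0.5394]
(0.487, 0.02, 0.16, None) shift [-0.262 -0.    -0.003] turn [-0.     0.003  0.001] rows 1.9
(0.667, 0.0185, 0.16, None) shift [ 0.    -0.034  0.599] turn [0. 0. 0.] rows 4.3
```

View pics/a2.png

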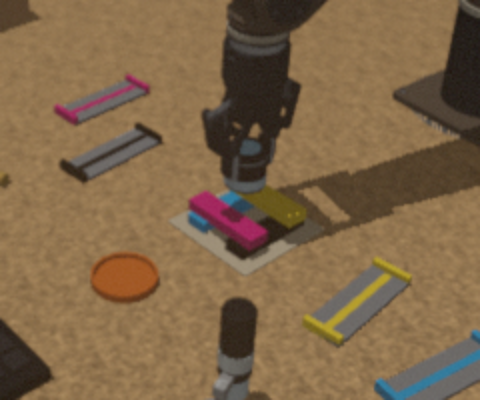

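The loupe is lifted and upright (foot at (247,185) in the crop) and the pile is undisturbed. Next: carry it to the dish.

play_rows:
  rows:
    - [30,[-0.05,0,0],[0,0,0]]
    - [30,[-0.12,0,0.05],[0,0,0]]
    - [30,[-0.15,-0.005,0.12],[0,0,0]]
    - [30,[-0.15,-0.01,0.2],[0,0,0]]
    - [30,[-0.15,-0.015,0.28],[0,0,0]]
    - [30,[-0.15,-0.02,0.36],[0,0,0]]
    - [30,[-0.15,-0.025,0.44],[0,0,0]]
    - [30,[-0.15,-0.025,0.52],[0,0,0]]
    - [30,[-0.15,-0.025,0.57],[0,0,0]]
    - [30,[-0.15,-0.025,0.596],[0,0,0]]

```text
time: 4.88
eef_pos: [0.6667, 0.0214, 0.1227]
tcp_rot: [-0.017, 0.707, 0.017, 0.706]
contact_force: [-0.1, 0.2, -0.8]
opening: 0.587
```

```bash
python3 -c "
from h import *
plan((.667,.0205,.021,None))"
```

```text
t 4.8833 tcp [0.6667 0.0214 0.1227] yaw 2.743605902908006 open 0.5869088915337817 q [-0.1197  0.3709  1.6771 -0.0001  1.0948 -0.1676] F [-0.1234  0.207  -0.8216]
(0.667, 0.0205, 0.021, None) shift [ 0.339 -0.003  0.001] turn [-0.    -0.001 -0.   ] rows 2.4
```

play_rows:
  rows:
    - [30,[0.06,0,0],[0,0,0]]
    - [30,[0.13,0,0],[0,0,0]]
    - [30,[0.2,0,0],[0,0,0]]
    - [30,[0.26,0,0],[0,0,0]]
    - [30,[0.3,0,0],[0,0,0]]
    - [30,[0.32,0,0],[0,0,0]]
    - [30,[0.33,0,0],[0,0,0]]
    - [30,[0.337,0,0],[0,0,0]]
    - [30,[0.337,0,0],[0,0,0]]
    - [30,[0.337,0,0],[0,0,0]]

```text
time: 5.72
eef_pos: [0.6665, 0.0215, 0.0244]
tcp_rot: [-0.017, 0.706, 0.017, 0.708]
contact_force: [0.6, 0.4, 0.2]
opening: 0.588
```

```bash
python3 -c "
from h import *
plan()
b=cams.read_camera('scene')['color'][130:290,220:400]
cv2.imwrite('pics/a3.png',cv2.resize(b,(540,480))[:,:,::-1])"
```

```text
t 5.7167 tcp [0.6665 0.0215 0.0244] yaw 2.7567109917949923 open 0.5882440150489057 q [-0.1197  0.4946  1.712  -0.      0.9329 -0.1678] F [0.5661 0.4212 0.1664]
```

View pics/a3.png

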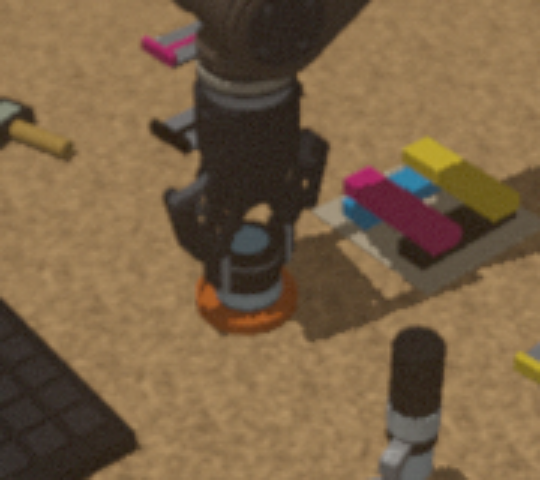

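The loupe sits centred over the dish, inside the rim, with no contact yet. I'll lower it slowly until it touches.

play_rows:
  rows:
    - [30,[0.004,0,0],[0,0,0]]
    - [30,[0.007,0,0],[0,0,0]]
    - [30,[0.01,0,0],[0,0,0]]
    - [30,[0.012,0,0],[0,0,0]]
    - [30,[0.012,0,0],[0,0,0]]
    - [30,[0.012,0,0],[0,0,0]]

```text
time: 6.27
eef_pos: [0.666, 0.0215, 0.0208]
tcp_rot: [-0.017, 0.707, 0.017, 0.707]
contact_force: [-2.9, 0.3, 5.8]
opening: 0.587
```

Contact at 5.8 N. Release, then rise.

play_rows:
  rows:
    - [70,[0,0,0],[0,0,0]]
    - [75,[0,0,0],[0,0,0]]
    - [80,[0,0,0],[0,0,0]]
    - [80,[0,0,0],[0,0,0]]
    - [80,[0,0,0],[0,0,0]]
    - [80,[-0.05,0,0],[0,0,0]]
    - [80,[-0.15,0,0],[0,0,0]]
    - [80,[-0.28,0,0],[0,0,0]]
    - [80,[-0.4,0,0],[0,0,0]]
    - [80,[-0.4,0,0],[0,0,0]]

```text
time: 7.1
eef_pos: [0.6713, 0.0211, 0.1512]
tcp_rot: [-0.018, 0.701, 0.016, 0.713]
contact_force: [1.6, 0.5, 2.3]
opening: 0.797
```

```bash
python3 -c "
from h import *
plan((.5175,.0236,.12,2.6),(.4491,.0181,.12,2.3))
a=cams.read_camera('top');b=cams.read_camera('scene')
for col in('magenta','yellow'):
    for c in(a,b):
        for ce,s,m in blobs(c,col,100):
            r=rect(c,m,.035); print(col,*r) if .4<r[0][0]<.56 and abs(r[0][1])<.08 else 0
h=cv2.hconcat([cv2.resize(a['color'][120:300,230:390],(400,450)),cv2.resize(b['color'][130:290,258:400],(400,450))])
cv2.imwrite('pics/a4.png',h[:,:,::-1])"
```

```text
t 7.1 tcp [0.6713 0.0211 0.1512] yaw 2.769889340138141 open 0.7972252036744522 q [-0.1194  0.3401  1.6608  0.0001  1.1229 -0.1678] F [1.599  0.5321 2.2617]
(0.5175, 0.0236, 0.12, 2.6) shift [ 0.095  0.033 -0.513] turn [0.002 0.011 0.002] rows 3.8
(0.4491, 0.0181, 0.12, 2.3) shift [ 0.    -0.008 -0.229] turn [0.003 0.    0.   ] rows 1.6
magenta [ 0.5216 -0.0165] [27.0317 22.7877] 0.9287401437759399
magenta [0.5298 0.0339] [117.8331  38.3993] -87.03668427467346
yellow [ 0.4528 -0.0152] [40.0493 27.0939] -84.9985499382019
yellow [0.4617 0.0287] [120.2347  42.5418] -87.02201819419861
```

View pics/a4.png

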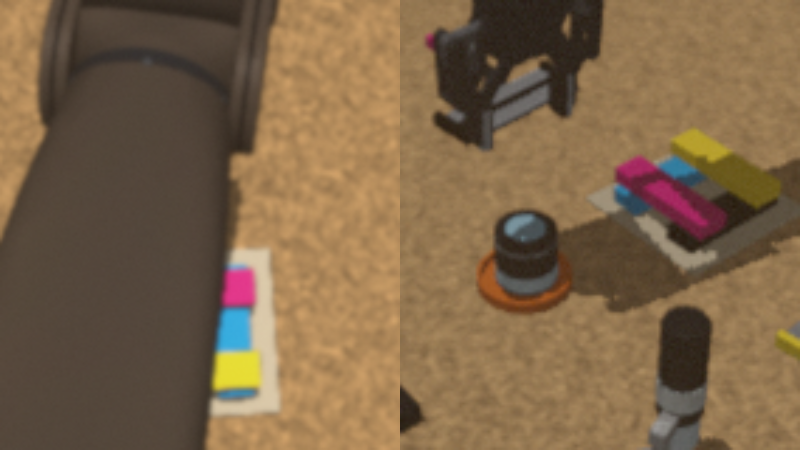

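The loupe now stands upright and free in the dish ((527,255) in the crop), and the pile is untouched. Next is magenta.

play_rows:
  rows:
    - [55,[0.03,0.005,-0.08],[0,0,0]]
    - [55,[0.08,0.01,-0.18],[0,0,0]]
    - [55,[0.13,0.02,-0.3],[0,0,0]]
    - [55,[0.13,0.03,-0.4],[0,0,0]]
    - [55,[0.13,0.03,-0.47],[0,0,0]]
    - [55,[0.13,0.03,-0.496],[0,0,0]]
    - [55,[0.13,0.03,-0.496],[0,0,0]]
    - [55,[0.13,0.03,-0.496],[0,0,0]]
    - [55,[0.13,0.03,-0.496],[0,0,0]]
    - [55,[0.13,0.03,-0.496],[0,0,0]]

```text
time: 8.03
eef_pos: [0.5181, 0.0232, 0.101]
tcp_rot: [-0.017, 0.706, 0.017, 0.707]
contact_force: [0.2, 1.1, 0.3]
opening: 0.552
```

```bash
python3 -c "
from h import *
plan((.5175,.0236,.06,2.6),(.5175,.0236,.02,2.6))"
```

```text
t 8.0333 tcp [0.5181 0.0232 0.101 ] yaw 2.74980257678373 open 0.5523535390842784 q [-0.1511  0.0924  2.0587  0.      0.9891 -0.1991] F [0.1722 1.0849 0.2698]
(0.5175, 0.0236, 0.06, 2.6) shift [ 0.137  0.002 -0.002] turn [0.002 0.001 0.   ] rows 1.0
(0.5175, 0.0236, 0.02, 2.6) shift [0.133 0.    0.   ] turn [0. 0. 0.] rows 1.0
```

play_rows:
  rows:
    - [55,[0.06,0,0],[0,0,0]]
    - [55,[0.12,0,0],[0,0,0]]
    - [55,[0.18,0,0],[0,0,0]]
    - [55,[0.23,0,0],[0,0,0]]
    - [55,[0.26,0,0],[0,0,0]]
    - [55,[0.27,0,0],[0,0,0]]
    - [55,[0.27,0,0],[0,0,0]]
    - [55,[0.27,0,0],[0,0,0]]

```text
time: 8.7
eef_pos: [0.5175, 0.0232, 0.0201]
tcp_rot: [-0.017, 0.707, 0.017, 0.707]
contact_force: [-0.3, -0.2, 0.2]
opening: 0.551
```

play_rows:
  rows:
    - [45,[0,0,0],[0,0,0]]
    - [35,[0,0,0],[0,0,0]]
    - [15,[0,0,0],[0,0,0]]
    - [15,[0,0,0],[0,0,0]]
    - [15,[0,0,0],[0,0,0]]
    - [15,[0,0,0],[0,0,0]]
    - [15,[0,0,0],[0,0,0]]
  force: 30

```text
time: 9.28
eef_pos: [0.5179, 0.0232, 0.0209]
tcp_rot: [-0.017, 0.706, 0.017, 0.708]
contact_force: [0.1, 0.2, 5.8]
opening: 0.345
```

play_rows:
  rows:
    - [15,[-0.02,0,0],[0,0,0]]
    - [15,[-0.05,0,0],[0,0,0]]
    - [15,[-0.1,0,0],[0,0,0]]
    - [15,[-0.17,0,0],[0,0,0]]
    - [15,[-0.23,0,0],[0,0,0]]
    - [15,[-0.27,0,0],[0,0,0]]
    - [15,[-0.3,0,0],[0,0,0]]
    - [15,[-0.3,0,0],[0,0,0]]

```text
time: 9.95
eef_pos: [0.5177, 0.0233, 0.1116]
tcp_rot: [-0.017, 0.706, 0.017, 0.708]
contact_force: [0.6, 0.5, -0.9]
opening: 0.343
```

```bash
python3 -c "
from h import *
plan((.49,-.16,.11,-41),(.4645,-.337,.11,-84.1),(.4645,-.337,.01,-84.1))
c=cams.read_camera('scene')
cv2.imwrite('pics/a5.png',cv2.resize(c['color'][130:260,270:430],(560,455))[:,:,::-1])"
```

```text
t 9.95 tcp [0.5177 0.0233 0.1116] yaw 2.7569953571378143 open 0.34289499601061074 q [-0.1511  0.0746  2.0553  0.      1.0081 -0.1992] F [ 0.5844  0.5184 -0.8528]
(0.49, -0.16, 0.11, -41) shift [ 0.005 -0.606 -0.122] turn [ 0.486  0.002 -0.   ] rows 6.1
(0.4645, -0.337, 0.11, -84.1) shift [ 0.    -0.501  0.323] turn [0.479 0.    0.   ] rows 6.0
(0.4645, -0.337, 0.01, -84.1) shift [ 0.333  0.    -0.   ] turn [0. 0. 0.] rows 2.4
```

View pics/a5.png

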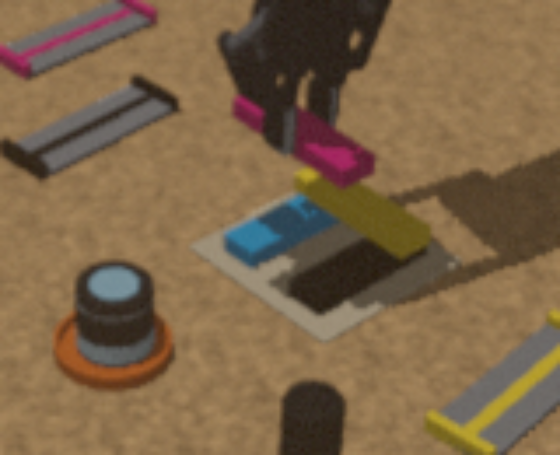

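Magenta is held level and well above the pile; yellow, cyan and black have not moved.

play_rows:
  rows:
    - [15,[0,-0.04,-0.01],[0.03,0,0]]
    - [15,[0,-0.12,-0.025],[0.09,0,0]]
    - [15,[0,-0.2,-0.04],[0.16,0,0]]
    - [15,[0,-0.28,-0.055],[0.23,0,0]]
    - [15,[0,-0.36,-0.07],[0.3,0,0]]
    - [15,[0,-0.44,-0.09],[0.36,0,0]]
    - [15,[0,-0.51,-0.105],[0.42,0,0]]
    - [15,[0,-0.57,-0.115],[0.46,0,0]]
    - [15,[0,-0.6,-0.122],[0.486,0,0]]
    - [15,[0,-0.606,-0.122],[0.486,0,0]]

```text
time: 10.83
eef_pos: [0.4876, -0.1615, 0.1083]
tcp_rot: [0.249, 0.663, -0.249, 0.661]
contact_force: [-1.3, 0.2, -1.0]
opening: 0.34
```

play_rows:
  rows:
    - [15,[0,-0.03,0.02],[0.03,0,0]]
    - [15,[0,-0.09,0.06],[0.09,0,0]]
    - [15,[0,-0.16,0.105],[0.16,0,0]]
    - [15,[0,-0.23,0.15],[0.23,0,0]]
    - [15,[0,-0.3,0.195],[0.3,0,0]]
    - [15,[0,-0.37,0.24],[0.36,0,0]]
    - [15,[0,-0.43,0.28],[0.42,0,0]]
    - [15,[0,-0.48,0.31],[0.46,0,0]]
    - [15,[0,-0.501,0.323],[0.479,0,0]]
    - [15,[0,-0.501,0.323],[0.479,0,0]]

```text
time: 11.67
eef_pos: [0.4631, -0.3375, 0.109]
tcp_rot: [0.474, 0.525, -0.474, 0.525]
contact_force: [-0.0, 0.5, -0.8]
opening: 0.34
```

```bash
python3 -c "
from h import *
plan((.4645,-.337,.05,-84.1),(.4645,-.337,.008,-84.1))"
```

```text
t 11.6667 tcp [ 0.4631 -0.3375  0.109 ] yaw -84.15367126282173 open 0.34018113790632587 q [-0.8069  0.1971  1.923   0.0001  1.0224  0.6618] F [-0.0352  0.5146 -0.7704]
(0.4645, -0.337, 0.05, -84.1) shift [ 0.197  0.005 -0.001] turn [-0.001 -0.     0.   ] rows 1.4
(0.4645, -0.337, 0.008, -84.1) shift [ 0.14  0.   -0.  ] turn [0. 0. 0.] rows 1.0
```

play_rows:
  rows:
    - [15,[0.06,0.004,0],[0,0,0]]
    - [15,[0.14,0.004,0],[0,0,0]]
    - [15,[0.21,0.004,0],[0,0,0]]
    - [15,[0.26,0.004,0],[0,0,0]]
    - [15,[0.29,0.004,0],[0,0,0]]
    - [15,[0.305,0.004,0],[0,0,0]]
    - [15,[0.315,0.004,0],[0,0,0]]
    - [15,[0.323,0.004,0],[0,0,0]]
    - [15,[0.329,0.004,0],[0,0,0]]
    - [15,[0.333,0.004,0],[0,0,0]]

```text
time: 12.5
eef_pos: [0.4651, -0.3373, 0.0104]
tcp_rot: [0.473, 0.525, -0.474, 0.526]
contact_force: [-0.0, -0.1, -1.3]
opening: 0.342
```

play_rows:
  rows:
    - [15,[0.003,0,0],[0,0,0]]
    - [15,[0.005,0,0],[0,0,0]]
    - [15,[0.005,0,0],[0,0,0]]

```text
time: 12.75
eef_pos: [0.4646, -0.337, 0.0084]
tcp_rot: [0.474, 0.525, -0.474, 0.525]
contact_force: [-0.3, -0.3, -1.3]
opening: 0.341
```

Not touching yet, so a little lower.

play_rows:
  rows:
    - [15,[0.003,0,0],[0,0,0]]
    - [15,[0.006,0,0],[0,0,0]]
    - [15,[0.007,0,0],[0,0,0]]
    - [15,[0.007,0,0],[0,0,0]]

```text
time: 13.08
eef_pos: [0.4648, -0.3371, 0.0079]
tcp_rot: [0.473, 0.525, -0.474, 0.525]
contact_force: [-3.6, 3.3, 9.6]
opening: 0.344
```

Seated. Release and rise.

play_rows:
  rows:
    - [45,[0,0,0],[0,0,0]]
    - [55,[0,0,0],[0,0,0]]
    - [60,[0,0,0],[0,0,0]]
    - [60,[0,0,0],[0,0,0]]
    - [60,[-0.05,0,0],[0,0,0]]
    - [60,[-0.14,0,0],[0,0,0]]
    - [60,[-0.25,0,0],[0,0,0]]
    - [60,[-0.34,0,0],[0,0,0]]
    - [60,[-0.36,0,0],[0,0,0]]
    - [60,[-0.36,0,0],[0,0,0]]

```text
time: 13.92
eef_pos: [0.466, -0.3383, 0.117]
tcp_rot: [0.473, 0.523, -0.474, 0.527]
contact_force: [-0.3, 0.1, -0.6]
opening: 0.6
```

```bash
python3 -c "
from h import *
plan((.455,-.16,.11,-41),(.4495,.0185,.11,2.3),(.4495,.0185,.02,2.3))
c=cams.read_camera('top')
for col in('magenta','yellow'):
    for ce,s,m in blobs(c,col,150): print(col,ce,s[4],*rect(c,m,.035),'z22',*rect(c,m,.022)[::2])
a=cams.read_camera('scene')['color']
cv2.imwrite('pics/a6.png',cv2.resize(a[100:270,230:430],(600,510))[:,:,::-1])"
```

```text
t 13.9167 tcp [ 0.466  -0.3383  0.117 ] yaw -84.09309976702376 open 0.5999530616411991 q [-0.8041  0.1887  1.9162  0.      1.0307  0.6636] F [-0.3242  0.0595 -0.6435]
(0.455, -0.16, 0.11, -41) shift [ 0.02   0.025 -0.595] turn [-0.479  0.004 -0.001] rows 6.0
(0.4495, 0.0185, 0.11, 2.3) shift [ 0.     0.437 -0.404] turn [-0.481  0.     0.   ] rows 6.0
(0.4495, 0.0185, 0.02, 2.3) shift [0.3 0.  0. ] turn [0. 0. 0.] rows 2.2
magenta [476.4448 258.4983] 598 [ 0.4702 -0.326 ] [126.7132  46.2673] 1.9966486692428589 z22 [ 0.4711 -0.3299] 1.9966564178466797
magenta [ 64.5028 384.9853] 885 [0.2111 0.4973] [227.454   16.3431] -75.42003536224365 z22 [0.2088 0.5038] -75.42001438140869
yellow [217.9781 256.1908] 456 [0.474  0.2028] [145.6619  49.6612] 10.551424026489258 z22 [0.475  0.2055] 10.551424026489258
yellow [306.0247 268.9299] 770 [0.4491 0.0181] [106.7001  32.652 ] -87.68928551673889 z22 [0.4497 0.0185] -87.68929505348206
yellow [ 61.4938 371.5259] 964 [0.2375 0.5043] [229.1763  16.6287] -75.69480895996094 z22 [0.2355 0.5108] -75.6948127746582
```

View pics/a6.png

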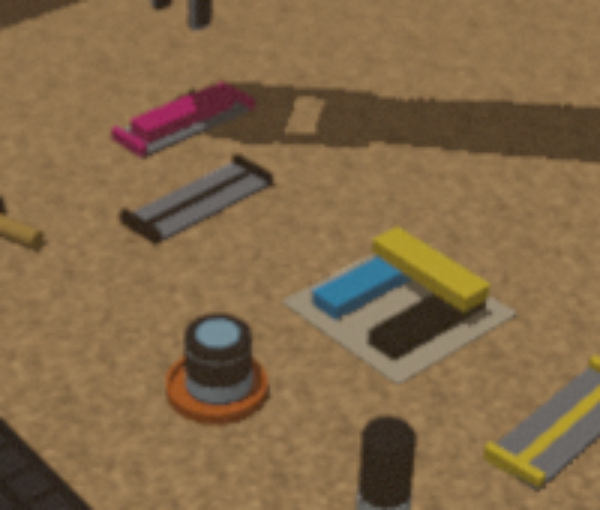

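Magenta lies flat between its end blocks, and yellow still rests level on cyan and black. Next is yellow.

play_rows:
  rows:
    - [55,[0.02,0.025,-0.595],[-0.479,0,0]]
    - [55,[0.02,0.025,-0.595],[-0.479,0,0]]
    - [55,[0.02,0.025,-0.595],[-0.479,0,0]]
    - [55,[0.02,0.025,-0.595],[-0.479,0,0]]
    - [55,[0.02,0.025,-0.595],[-0.479,0,0]]
    - [55,[0.02,0.025,-0.595],[-0.479,0,0]]
    - [55,[0.02,0.025,-0.595],[-0.479,0,0]]
    - [55,[0.02,0.025,-0.595],[-0.479,0,0]]

```text
time: 14.68
eef_pos: [0.4527, -0.1578, 0.1063]
tcp_rot: [0.249, 0.663, -0.248, 0.661]
contact_force: [-0.5, 0.5, 0.3]
opening: 0.55
```

play_rows:
  rows:
    - [55,[0,0.437,-0.404],[-0.481,0,0]]
    - [55,[0,0.437,-0.404],[-0.481,0,0]]
    - [55,[0,0.437,-0.404],[-0.481,0,0]]
    - [55,[0,0.437,-0.404],[-0.481,0,0]]
    - [55,[0,0.437,-0.404],[-0.481,0,0]]
    - [55,[0,0.437,-0.404],[-0.481,0,0]]
    - [55,[0,0.437,-0.404],[-0.481,0,0]]
    - [55,[0,0.437,-0.404],[-0.481,0,0]]
    - [55,[0,0.437,-0.404],[-0.481,0,0]]
    - [55,[0,0.437,-0.404],[-0.481,0,0]]

```text
time: 15.52
eef_pos: [0.4482, 0.0191, 0.1078]
tcp_rot: [-0.013, 0.707, 0.013, 0.707]
contact_force: [-0.1, -0.4, -0.5]
opening: 0.549
```

```bash
python3 -c "
from h import *
plan((.4493,.0185,.0205,2.3))"
```

```text
t 15.5167 tcp [0.4482 0.0191 0.1078] yaw 2.0601130084234347 open 0.5485210165022987 q [-0.1842 -0.0781  2.2159 -0.0001  1.0043 -0.2202] F [-0.0807 -0.44   -0.48  ]
(0.4493, 0.0185, 0.0205, 2.3) shift [ 0.291 -0.002  0.004] turn [-0.003 -0.    -0.   ] rows 2.1
```

play_rows:
  rows:
    - [55,[0.06,0,0.004],[0,0,0]]
    - [55,[0.12,0,0.004],[0,0,0]]
    - [55,[0.18,0,0.004],[0,0,0]]
    - [55,[0.24,0,0.004],[0,0,0]]
    - [55,[0.275,0,0.004],[0,0,0]]
    - [55,[0.291,0,0.004],[0,0,0]]
    - [55,[0.291,0,0.004],[0,0,0]]
    - [55,[0.291,0,0.004],[0,0,0]]

```text
time: 16.18
eef_pos: [0.4498, 0.0197, 0.0211]
tcp_rot: [-0.014, 0.707, 0.014, 0.707]
contact_force: [0.2, -0.2, 1.0]
opening: 0.551
```

play_rows:
  rows:
    - [45,[0,0,0],[0,0,0]]
    - [35,[0,0,0],[0,0,0]]
    - [15,[0,0,0],[0,0,0]]
    - [15,[0,0,0],[0,0,0]]
    - [15,[0,0,0],[0,0,0]]
    - [15,[0,0,0],[0,0,0]]
    - [15,[0,0,0],[0,0,0]]
  force: 30

```text
time: 16.77
eef_pos: [0.4507, 0.0197, 0.0221]
tcp_rot: [-0.014, 0.706, 0.014, 0.708]
contact_force: [-0.2, 0.5, 6.8]
opening: 0.342
```

play_rows:
  rows:
    - [15,[-0.02,0,0],[0,0,0]]
    - [15,[-0.05,0,0],[0,0,0]]
    - [15,[-0.1,0,0],[0,0,0]]
    - [15,[-0.17,0,0],[0,0,0]]
    - [15,[-0.23,0,0],[0,0,0]]
    - [15,[-0.27,0,0],[0,0,0]]
    - [15,[-0.3,0,0],[0,0,0]]
    - [15,[-0.3,0,0],[0,0,0]]

```text
time: 17.43
eef_pos: [0.4504, 0.0199, 0.1129]
tcp_rot: [-0.015, 0.706, 0.014, 0.708]
contact_force: [0.8, 0.1, -1.1]
opening: 0.341
```

```bash
python3 -c "
from h import *
plan((.463,.113,.11,51),(.476,.208,.11,100.2),(.476,.208,.01,100.2))"
```

```text
t 17.4333 tcp [0.4504 0.0199 0.1129] yaw 2.312070026114852 open 0.3408415649783992 q [-0.1817 -0.0836  2.2102  0.      1.0111 -0.222 ] F [ 0.7627  0.1012 -1.1477]
(0.463, 0.113, 0.11, 51) shift [0.009 0.309 0.054] turn [-0.541  0.002  0.002] rows 6.8
(0.476, 0.208, 0.11, 100.2) shift [0.    0.166 0.273] turn [-0.547 -0.    -0.   ] rows 6.9
(0.476, 0.208, 0.01, 100.2) shift [0.333 0.    0.   ] turn [0. 0. 0.] rows 2.4
```

play_rows:
  rows:
    - [15,[0,0.02,0.003],[-0.03,0,0]]
    - [15,[0,0.05,0.009],[-0.09,0,0]]
    - [15,[0,0.09,0.016],[-0.16,0,0]]
    - [15,[0,0.13,0.023],[-0.23,0,0]]
    - [15,[0,0.17,0.03],[-0.3,0,0]]
    - [15,[0,0.21,0.037],[-0.37,0,0]]
    - [15,[0,0.25,0.044],[-0.44,0,0]]
    - [15,[0,0.28,0.05],[-0.5,0,0]]
    - [15,[0,0.305,0.054],[-0.535,0,0]]
    - [15,[0,0.309,0.054],[-0.541,0,0]]

```text
time: 18.27
eef_pos: [0.4609, 0.1141, 0.1095]
tcp_rot: [-0.305, 0.639, 0.306, 0.637]
contact_force: [0.4, 0.4, -1.4]
opening: 0.344
```

play_rows:
  rows:
    - [15,[0,0.01,0.015],[-0.03,0,0]]
    - [15,[0,0.028,0.045],[-0.09,0,0]]
    - [15,[0,0.05,0.08],[-0.16,0,0]]
    - [15,[0,0.072,0.115],[-0.23,0,0]]
    - [15,[0,0.094,0.15],[-0.3,0,0]]
    - [15,[0,0.116,0.185],[-0.37,0,0]]
    - [15,[0,0.137,0.218],[-0.44,0,0]]
    - [15,[0,0.155,0.247],[-0.5,0,0]]
    - [15,[0,0.167,0.266],[-0.535,0,0]]
    - [15,[0,0.169,0.269],[-0.542,0,0]]

```text
time: 19.1
eef_pos: [0.4726, 0.2083, 0.1099]
tcp_rot: [-0.541, 0.456, 0.541, 0.455]
contact_force: [-0.7, 0.2, -1.0]
opening: 0.34
```

```bash
python3 -c "
from h import *
plan((.4745,.2075,.0105,99.8))"
```

```text
t 19.1 tcp [0.4726 0.2083 0.1099] yaw 99.83600154018848 open 0.34018402411515786 q [ 0.2184  0.0762  2.0574  0.0002  1.0097 -1.5242] F [-0.6556  0.2183 -0.9997]
(0.4745, 0.2075, 0.0105, 99.8) shift [ 0.331 -0.006 -0.004] turn [ 0.     0.    -0.001] rows 2.4
```

play_rows:
  rows:
    - [15,[0.06,-0.003,-0.003],[0,0,0]]
    - [15,[0.14,-0.003,-0.003],[0,0,0]]
    - [15,[0.21,-0.003,-0.003],[0,0,0]]
    - [15,[0.26,-0.003,-0.003],[0,0,0]]
    - [15,[0.29,-0.003,-0.003],[0,0,0]]
    - [15,[0.305,-0.003,-0.003],[0,0,0]]
    - [15,[0.315,-0.003,-0.003],[0,0,0]]
    - [15,[0.323,-0.003,-0.003],[0,0,0]]
    - [15,[0.329,-0.003,-0.003],[0,0,0]]
    - [15,[0.333,-0.003,-0.003],[0,0,0]]

```text
time: 19.93
eef_pos: [0.475, 0.2073, 0.0115]
tcp_rot: [0.541, -0.455, -0.54, -0.456]
contact_force: [-0.2, -0.7, -1.2]
opening: 0.342
```

play_rows:
  rows:
    - [15,[0.003,0,0],[0,0,0]]
    - [15,[0.006,0,0],[0,0,0]]
    - [15,[0.006,0,0],[0,0,0]]

```text
time: 20.18
eef_pos: [0.4744, 0.2072, 0.0092]
tcp_rot: [0.541, -0.455, -0.541, -0.456]
contact_force: [-0.6, 0.7, -1.4]
opening: 0.346
```

play_rows:
  rows:
    - [15,[0.003,0,0],[0,0,0]]
    - [15,[0.005,0,0],[0,0,0]]
    - [15,[0.005,0,0],[0,0,0]]
    - [15,[0.005,0,0],[0,0,0]]

```text
time: 20.52
eef_pos: [0.4745, 0.2072, 0.0091]
tcp_rot: [-0.541, 0.456, 0.541, 0.455]
contact_force: [-4.1, -2.2, 7.6]
opening: 0.342
```

play_rows:
  rows:
    - [45,[0,0,0],[0,0,0]]
    - [55,[0,0,0],[0,0,0]]
    - [60,[0,0,0],[0,0,0]]
    - [60,[0,0,0],[0,0,0]]
    - [60,[-0.05,0,0],[0,0,0]]
    - [60,[-0.14,0,0],[0,0,0]]
    - [60,[-0.25,0,0],[0,0,0]]
    - [60,[-0.34,0,0],[0,0,0]]
    - [60,[-0.36,0,0],[0,0,0]]
    - [60,[-0.36,0,0],[0,0,0]]

```text
time: 21.35
eef_pos: [0.4762, 0.2076, 0.1183]
tcp_rot: [0.542, -0.454, -0.54, -0.457]
contact_force: [0.6, -0.2, -0.3]
opening: 0.602
```

```bash
python3 -c "
from h import *
plan()
c=cams.read_camera('top')
for col in('magenta','cyan','black'):
    for ce,s,m in blobs(c,col,150):
        r=rect(c,m,.0195)
        if .38<r[0][0]<.6 and abs(r[0][1])<.4: print(col,ce,s[4],*r)
cv2.imwrite('pics/a7.png',cv2.resize(c['color'][190:310,140:500],(780,260))[:,:,::-1])"
```

```text
t 21.35 tcp [0.4762 0.2076 0.1183] yaw 99.77698572158542 open 0.6018183605630306 q [ 0.2157  0.0665  2.0501  0.      1.0191 -1.5258] F [ 0.6378 -0.1712 -0.3279]
magenta [478.3011 265.6272] 963 [ 0.4635 -0.3349] [143.5997  48.1039] 5.451449394226074
cyan [322.358  252.1954] 609 [ 0.4869 -0.0123] [105.4861  25.4021] 4.346357345581055
black [148.2364 260.7509] 863 [0.4924 0.336 ] [132.4444 127.6079] -85.32919073104858
```

View pics/a7.png

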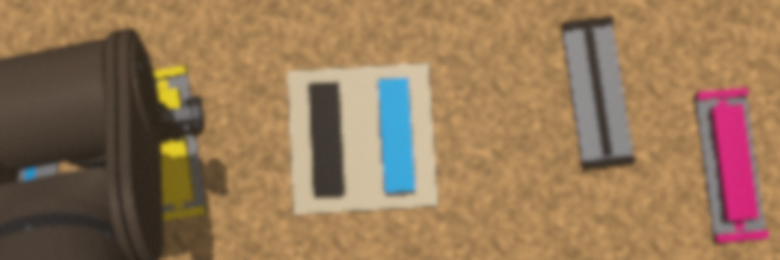

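Cyan is at (396,135) and black at (327,138) in the crop, both parallel on the mat. Magenta lies in its dock, perhaps a few mm toward +x, so I'll quantify that.

```bash
cat >> h.py <<'E'
def plaque(c,col,near,z,rad=.075):
    """plaque top face: loose mask, opened to drop strips/blocks, rect on plane z"""
    h=cv2.cvtColor(c['color'],cv2.COLOR_RGB2HSV)
    if col=='black': m=cv2.inRange(h,(0,0,0),(180,255,90))
    else: a,b=HUE[col]; m=cv2.inRange(h,(a-4,110,60),(b+4,255,255))
    m=cv2.morphologyEx(m,cv2.MORPH_OPEN,np.ones((8,8)))
    v,u=np.nonzero(m); p=ray(c,np.c_[u,v],z)[:,:2]; k=np.linalg.norm(p-near,axis=1)<rad
    m[:]=0; m[v[k],u[k]]=1
    return p[k].mean(0),k.sum(),*rect(c,m,z)
E
python3 -c "
from h import *
c=cams.read_camera('top')
print('mag',*plaque(c,'magenta',DOCK['magenta'],.022)); print('dock',*dock(c,'magenta'))
print('cyan',*plaque(c,'cyan',(.485,-.012),.019)); print('blk',*plaque(c,'black',(.485,.053),.019))
plan((.485,.053,.11,92))"
```

```text
mag [ 0.4631 -0.3391] 839 [ 0.464  -0.3388] [111.229  32.85 ] 5.820706844329834
dock [ 0.4641 -0.3379] 5.691449552007823 0.135719430540541
cyan [ 0.4841 -0.0153] 659 [ 0.485 -0.015] [105.9189  27.3428] 4.5520806312561035
blk [0.4787 0.0523] 621 [0.4798 0.0523] [105.4678  25.7133] 4.093778133392334
t 21.45 tcp [0.4736 0.207  0.1145] yaw 99.77293533956463 open 0.6002997328857392 q [ 0.2155  0.07    2.0541 -0.      1.0189 -1.5258] F [-0.4961  0.6332 -1.0458]
(0.485, 0.053, 0.11, 92) shift [ 0.015  0.05  -0.512] turn [ 0.086 -0.    -0.001] rows 3.7
```

```bash
python3 -c "
from h import *
plan((.4795,.0523,.09,94.1),(.4795,.0523,.006,94.1))"
```

```text
t 21.45 tcp [0.4736 0.207  0.1145] yaw 99.77293533956463 open 0.6002997328857392 q [ 0.2155  0.07    2.0541 -0.      1.0189 -1.5258] F [-0.4961  0.6332 -1.0458]
(0.4795, 0.0523, 0.09, 94.1) shift [ 0.082  0.068 -0.511] turn [ 0.063 -0.    -0.001] rows 3.8
(0.4795, 0.0523, 0.006, 94.1) shift [ 0.28  0.   -0.  ] turn [0. 0. 0.] rows 2.0
```

play_rows:
  rows:
    - [55,[0,0.005,-0.1],[0.01,0,0]]
    - [55,[0.02,0.02,-0.22],[0.03,0,0]]
    - [55,[0.05,0.045,-0.34],[0.05,0,0]]
    - [55,[0.082,0.06,-0.44],[0.063,0,0]]
    - [55,[0.082,0.068,-0.5],[0.063,0,0]]
    - [55,[0.082,0.068,-0.511],[0.063,0,0]]
    - [55,[0.082,0.068,-0.511],[0.063,0,0]]
    - [55,[0.082,0.068,-0.511],[0.063,0,0]]
    - [55,[0.082,0.068,-0.511],[0.063,0,0]]

```text
time: 22.2
eef_pos: [0.4798, 0.0535, 0.0904]
tcp_rot: [-0.517, 0.482, 0.518, 0.481]
contact_force: [-0.3, 0.1, 0.3]
opening: 0.55
```

```bash
python3 -c "
from h import *
plan((.4795,.0523,.006,94.1))"
```

```text
t 22.2 tcp [0.4798 0.0535 0.0904] yaw 94.16541938916289 open 0.5500986044891282 q [-0.0996  0.0313  2.1464  0.0004  0.965  -1.7433] F [-0.3163  0.0845  0.2936]
(0.4795, 0.0523, 0.006, 94.1) shift [ 0.281  0.001 -0.004] turn [ 0.001  0.    -0.001] rows 2.0
```

play_rows:
  rows:
    - [55,[0.06,0,-0.002],[0,0,0]]
    - [55,[0.12,0,-0.002],[0,0,0]]
    - [55,[0.18,0,-0.002],[0,0,0]]
    - [55,[0.23,0,-0.002],[0,0,0]]
    - [55,[0.265,0,-0.002],[0,0,0]]
    - [55,[0.28,0,-0.002],[0,0,0]]
    - [55,[0.28,0,-0.002],[0,0,0]]
    - [55,[0.28,0,-0.002],[0,0,0]]

```text
time: 22.87
eef_pos: [0.4806, 0.0524, 0.0073]
tcp_rot: [0.518, -0.481, -0.518, -0.482]
contact_force: [-0.1, 0.4, 0.6]
opening: 0.549
```

play_rows:
  rows:
    - [45,[0,0,0],[0,0,0]]
    - [35,[0,0,0],[0,0,0]]
    - [15,[0,0,0],[0,0,0]]
    - [15,[0,0,0],[0,0,0]]
    - [15,[0,0,0],[0,0,0]]
    - [15,[0,0,0],[0,0,0]]
    - [15,[0,0,0],[0,0,0]]
  force: 30

```text
time: 23.45
eef_pos: [0.4814, 0.052, 0.0082]
tcp_rot: [0.518, -0.481, -0.517, -0.482]
contact_force: [-1.3, 1.2, 5.4]
opening: 0.34
```

play_rows:
  rows:
    - [15,[-0.02,0,0],[0,0,0]]
    - [15,[-0.05,0,0],[0,0,0]]
    - [15,[-0.1,0,0],[0,0,0]]
    - [15,[-0.17,0,0],[0,0,0]]
    - [15,[-0.23,0,0],[0,0,0]]
    - [15,[-0.27,0,0],[0,0,0]]
    - [15,[-0.3,0,0],[0,0,0]]
    - [15,[-0.3,0,0],[0,0,0]]

```text
time: 24.12
eef_pos: [0.4815, 0.0518, 0.0993]
tcp_rot: [0.519, -0.481, -0.516, -0.483]
contact_force: [0.8, -0.7, -1.4]
opening: 0.341
```

```bash
python3 -c "
from h import *
plan((.5318,-.2082,.1,97.3),(.5318,-.2082,.009,97.3))"
```

```text
t 24.1167 tcp [0.4815 0.0518 0.0993] yaw 94.10341344835889 open 0.34111045056635736 q [-0.1027  0.0173  2.1415 -0.0001  0.9786 -1.745 ] F [ 0.7734 -0.6832 -1.4355]
(0.5318, -0.2082, 0.1, 97.3) shift [-0.001 -0.105 -0.876] turn [-0.036 -0.001  0.003] rows 6.4
(0.5318, -0.2082, 0.009, 97.3) shift [0.303 0.    0.   ] turn [0. 0. 0.] rows 2.2
```

play_rows:
  rows:
    - [15,[-0.02,-0.003,-0.04],[0,0,0]]
    - [15,[-0.04,-0.015,-0.13],[-0.01,0,0]]
    - [15,[-0.04,-0.03,-0.25],[-0.015,0,0]]
    - [15,[-0.04,-0.045,-0.37],[-0.02,0,0]]
    - [15,[-0.04,-0.06,-0.49],[-0.025,0,0]]
    - [15,[-0.04,-0.075,-0.61],[-0.03,0,0]]
    - [15,[-0.04,-0.09,-0.72],[-0.036,0,0]]
    - [15,[-0.04,-0.1,-0.81],[-0.036,0,0]]
    - [15,[-0.04,-0.107,-0.865],[-0.036,0,0]]
    - [15,[-0.04,-0.107,-0.876],[-0.036,0,0]]

```text
time: 24.95
eef_pos: [0.5308, -0.211, 0.1083]
tcp_rot: [-0.53, 0.468, 0.53, 0.468]
contact_force: [0.6, -0.6, -1.1]
opening: 0.342
```

```bash
python3 -c "
from h import *
c=cams.read_camera('scene')
cv2.imwrite('pics/a8.png',cv2.resize(c['color'][90:260,220:420],(600,510))[:,:,::-1])
plan((.5323,-.2082,.0115,97.1))"
```

```text
t 25.0 tcp [ 0.5305 -0.2097  0.1081] yaw 97.19647496838668 open 0.34234234056984847 q [-0.5542  0.1933  1.9292 -0.0002  1.0206 -2.2504] F [-0.4725 -0.7508 -1.2527]
(0.5323, -0.2082, 0.0115, 97.1) shift [ 0.322 -0.007  0.004] turn [ 0.001  0.    -0.001] rows 2.3
```

View pics/a8.png

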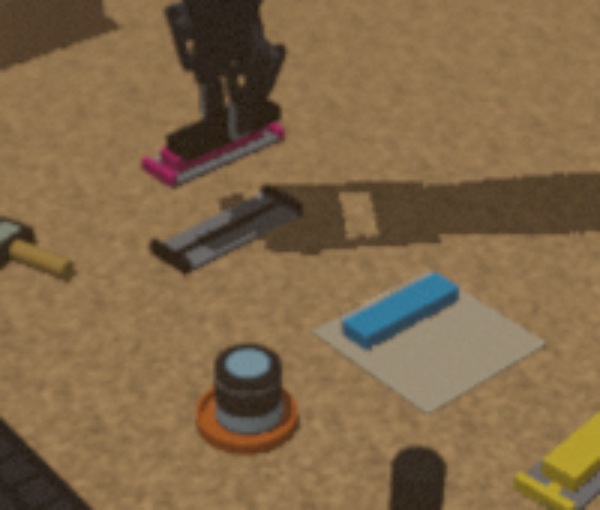

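Black is held level over its dock, and the other pieces are in place. Lowering.

play_rows:
  rows:
    - [15,[0.06,-0.005,0.002],[0,0,0]]
    - [15,[0.13,-0.005,0.003],[0,0,0]]
    - [15,[0.2,-0.005,0.003],[0,0,0]]
    - [15,[0.25,-0.005,0.003],[0,0,0]]
    - [15,[0.28,-0.005,0.003],[0,0,0]]
    - [15,[0.295,-0.005,0.003],[0,0,0]]
    - [15,[0.305,-0.005,0.003],[0,0,0]]
    - [15,[0.313,-0.005,0.003],[0,0,0]]
    - [15,[0.318,-0.005,0.003],[0,0,0]]
    - [15,[0.322,-0.005,0.003],[0,0,0]]

```text
time: 25.83
eef_pos: [0.533, -0.207, 0.0131]
tcp_rot: [0.532, -0.467, -0.53, -0.467]
contact_force: [-0.5, 1.1, -0.9]
opening: 0.343
```

play_rows:
  rows:
    - [15,[0.003,0,0],[0,0,0]]
    - [15,[0.005,0,0],[0,0,0]]
    - [15,[0.005,0,0],[0,0,0]]

```text
time: 26.08
eef_pos: [0.5327, -0.2069, 0.0112]
tcp_rot: [0.531, -0.467, -0.531, -0.467]
contact_force: [-0.4, -0.6, 0.2]
opening: 0.342
```

play_rows:
  rows:
    - [15,[0.002,0,-0.003],[0,0,0]]
    - [15,[0.004,0,-0.003],[0,0,0]]
    - [15,[0.004,0,-0.003],[0,0,0]]
    - [15,[0.004,0,-0.003],[0,0,0]]

```text
time: 26.42
eef_pos: [0.5329, -0.2075, 0.0111]
tcp_rot: [-0.531, 0.467, 0.531, 0.467]
contact_force: [-2.1, 4.4, 6.7]
opening: 0.341
```

Seated. Release and rise.

play_rows:
  rows:
    - [45,[0,0,0],[0,0,0]]
    - [55,[0,0,0],[0,0,0]]
    - [60,[0,0,0],[0,0,0]]
    - [60,[0,0,0],[0,0,0]]
    - [60,[-0.05,0,0],[0,0,0]]
    - [60,[-0.14,0,0],[0,0,0]]
    - [60,[-0.24,0,0],[0,0,0]]
    - [60,[-0.32,0,0],[0,0,0]]
    - [60,[-0.33,0,0],[0,0,0]]
    - [60,[-0.33,0,0],[0,0,0]]

```text
time: 27.25
eef_pos: [0.5339, -0.2085, 0.1108]
tcp_rot: [0.533, -0.467, -0.529, -0.467]
contact_force: [-0.4, -0.1, -0.6]
opening: 0.598
```

```bash
python3 -c "
from h import *
c=cams.read_camera('top')
print('cyan',*plaque(c,'cyan',(.485,-.015),.019))
print('yel',*plaque(c,'yellow',DOCK['yellow'],.022)); print(*dock(c,'yellow'))
plan((.485,-.015,.09,94.5),(.485,-.015,.007,94.5))"
```

```text
cyan [ 0.4841 -0.0153] 659 [ 0.485 -0.015] [105.9189  27.3428] 4.5520806312561035
yel [0.4691 0.2017] 812 [0.4698 0.2019] [113.2532  31.7359] 10.312339782714844
[0.476  0.2078] 10.010468386363685 0.13873452267672026
t 27.3 tcp [ 0.5326 -0.2077  0.1088] yaw 97.34034024110012 open 0.6017897654317582 q [-0.5493  0.1938  1.9273 -0.0001  1.0196 -2.2482] F [ 0.2761  0.9962 -0.1614]
(0.485, -0.015, 0.09, 94.5) shift [0.062 0.075 0.658] turn [ 0.032 -0.     0.   ] rows 4.8
(0.485, -0.015, 0.007, 94.5) shift [0.277 0.    0.   ] turn [0. 0. 0.] rows 2.0
```

Yellow reads about 6 mm off its dock centre, so I'll take a closer look.

```bash
python3 -c "
from h import *
a=cams.read_camera('top')['color'];b=cams.read_camera('scene')['color']
h=cv2.hconcat([cv2.resize(a[210:302,190:250],(390,598),interpolation=2),cv2.resize(b[205:275,380:460],(400,350),interpolation=2) .copy() if 0 else cv2.copyMakeBorder(cv2.resize(b[205:275,380:460],(400,350),interpolation=2),0,248,0,0,0)])
cv2.imwrite('pics/a9.png',h[:,:,::-1])"
```

```text
(no output)
```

View pics/a9.png

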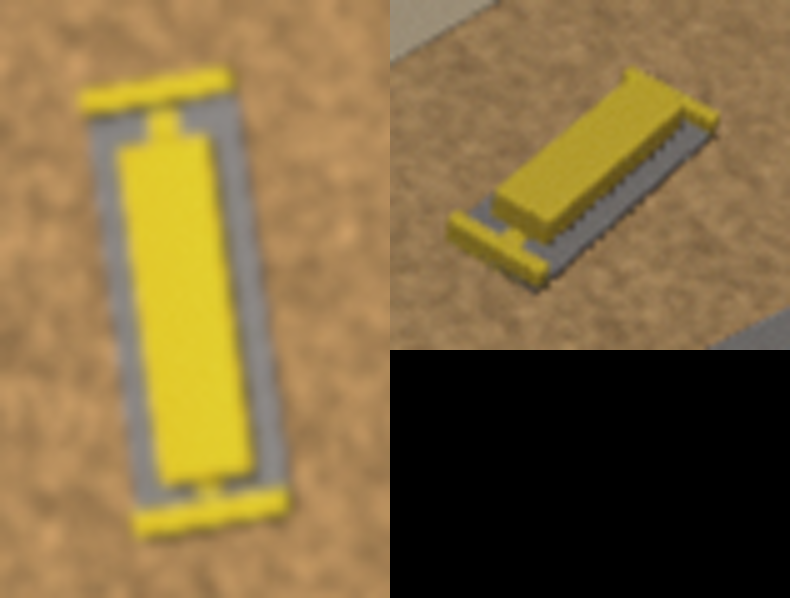

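```bash
cat >> h.py <<'E'
def indock(c,col,yaw,ctr):
    """yellow/cyan/...: runs of colour along the dock axis (off the strip) and grey/colour edges across; dock frame mm, all cast at z=.022"""
    h=cv2.cvtColor(c['color'],cv2.COLOR_RGB2HSV)
    if col=='black': m=cv2.inRange(h,(0,0,0),(180,255,75))
    else: a,b=HUE[col]; m=cv2.inRange(h,(a-4,130,80),(b+4,255,255))
    K=np.array([[c['fx'],0,c['cx']],[0,c['fy'],c['cy']],[0,0,1]]); V=c['view']
    a=np.radians(yaw); ex=np.array([np.cos(a),np.sin(a)]); ey=np.array([-ex[1],ex[0]])
    def samp(l,w,z):
        P=np.c_[ctr+np.outer(l,ex)/1e3+np.outer(w,ey)/1e3,np.full(len(l),z)]
        uv=cv2.projectPoints(P,V[:3,:3],V[:3,3],K,np.array([c['k1'],0,0,0]))[0][:,0].astype(np.float32)
        return cv2.remap(m,uv[:,:1].copy(),uv[:,1:].copy(),cv2.INTER_LINEAR)[:,0]>127
    t=np.arange(-85,85,.25)
    def runs(s):
        e=np.flatnonzero(np.diff(np.r_[0,s.astype(int),0])); return [(t[i],t[min(j,len(t)-1)]) for i,j in zip(e[::2],e[1::2])]
    for w in(-11,-8,8,11): print(col,'along@',w,'plaque z22',runs(samp(t,0*t+w,.022)),'blocks z14',[r for r in runs(samp(t,0*t+w,.014))][::2])
    for l in(-35,0,35): print(col,'across@',l,runs(samp(0*t+l,t,.022)))
    for l in(-69,69): print(col,'block across',l,runs(samp(0*t+l,t,.014)))
E
python3 -c "
from h import *
c=cams.read_camera('top')
indock(c,'yellow',10,np.array([.476,.2078]))"
```

```text
yellow along@ -11 plaque z22 [(np.float64(-77.25), np.float64(-64.75)), (np.float64(-60.75), np.float64(51.0)), (np.float64(61.75), np.float64(74.5))] blocks z14 [(np.float64(-77.0), np.float64(-64.5)), (np.float64(64.5), np.float64(75.75))]
yellow along@ -8 plaque z22 [(np.float64(-76.75), np.float64(55.5)), (np.float64(61.5), np.float64(75.0))] blocks z14 [(np.float64(-76.75), np.float64(-64.0)), (np.float64(63.25), np.float64(76.25))]
yellow along@ 8 plaque z22 [(np.float64(-76.25), np.float64(-66.0)), (np.float64(-59.75), np.float64(51.5)), (np.float64(62.5), np.float64(75.5))] blocks z14 [(np.float64(-76.25), np.float64(-65.25)), (np.float64(63.5), np.float64(76.75))]
yellow along@ 11 plaque z22 [(np.float64(-76.0), np.float64(-65.5)), (np.float64(-56.5), np.float64(50.25)), (np.float64(63.0), np.float64(75.75))] blocks z14 [(np.float64(-75.75), np.float64(-65.25)), (np.float64(64.0), np.float64(77.0))]
yellow across@ -35 [(np.float64(-18.5), np.float64(13.0))]
yellow across@ 0 [(np.float64(-18.75), np.float64(12.75))]
yellow across@ 35 [(np.float64(-17.5), np.float64(12.75))]
yellow block across -69 [(np.float64(-29.5), np.float64(27.25))]
yellow block across 69 [(np.float64(-28.25), np.float64(27.5))]
```

Yellow is about 4 mm off along −x and 2 mm across, so I'll re-centre it after cyan. Now pick cyan.

play_rows:
  rows:
    - [55,[0,0.005,0.08],[0,0,0]]
    - [55,[0.02,0.02,0.2],[0.01,0,0]]
    - [55,[0.04,0.04,0.32],[0.02,0,0]]
    - [55,[0.062,0.055,0.44],[0.032,0,0]]
    - [55,[0.062,0.065,0.55],[0.032,0,0]]
    - [55,[0.062,0.075,0.63],[0.032,0,0]]
    - [55,[0.062,0.075,0.658],[0.032,0,0]]
    - [55,[0.062,0.075,0.658],[0.032,0,0]]
    - [55,[0.062,0.075,0.658],[0.032,0,0]]
    - [55,[0.062,0.075,0.658],[0.032,0,0]]

```text
time: 28.28
eef_pos: [0.4854, -0.0158, 0.0898]
tcp_rot: [0.519, -0.48, -0.519, -0.48]
contact_force: [0.6, -0.7, 0.5]
opening: 0.552
```

```bash
python3 -c "
from h import *
plan((.485,-.015,.007,94.5))"
```

```text
t 28.2833 tcp [ 0.4854 -0.0158  0.0898] yaw 94.41628073115268 open 0.5515848903779516 q [-0.2415  0.0381  2.1405 -0.0005  0.963  -1.8891] F [ 0.649  -0.6998  0.5236]
(0.485, -0.015, 0.007, 94.5) shift [0.276 0.001 0.003] turn [-0.001 -0.    -0.   ] rows 2.0
```

play_rows:
  rows:
    - [55,[0.06,0,0],[0,0,0]]
    - [55,[0.12,0,0],[0,0,0]]
    - [55,[0.18,0,0],[0,0,0]]
    - [55,[0.23,0,0],[0,0,0]]
    - [55,[0.262,0,0],[0,0,0]]
    - [55,[0.277,0,0],[0,0,0]]
    - [55,[0.277,0,0],[0,0,0]]
    - [55,[0.277,0,0],[0,0,0]]

```text
time: 28.95
eef_pos: [0.4856, -0.0153, 0.0073]
tcp_rot: [0.519, -0.48, -0.519, -0.48]
contact_force: [-0.3, -0.0, 0.9]
opening: 0.545
```

play_rows:
  rows:
    - [45,[0,0,0],[0,0,0]]
    - [35,[0,0,0],[0,0,0]]
    - [15,[0,0,0],[0,0,0]]
    - [15,[0,0,0],[0,0,0]]
    - [15,[0,0,0],[0,0,0]]
    - [15,[0,0,0],[0,0,0]]
    - [15,[0,0,0],[0,0,0]]
  force: 30

```text
time: 29.53
eef_pos: [0.4861, -0.0149, 0.0081]
tcp_rot: [0.52, -0.48, -0.518, -0.48]
contact_force: [-0.2, -0.5, 6.3]
opening: 0.339
```

play_rows:
  rows:
    - [15,[-0.02,0,0],[0,0,0]]
    - [15,[-0.05,0,0],[0,0,0]]
    - [15,[-0.1,0,0],[0,0,0]]
    - [15,[-0.17,0,0],[0,0,0]]
    - [15,[-0.23,0,0],[0,0,0]]
    - [15,[-0.27,0,0],[0,0,0]]
    - [15,[-0.3,0,0],[0,0,0]]
    - [15,[-0.3,0,0],[0,0,0]]

```text
time: 30.2
eef_pos: [0.4862, -0.015, 0.0992]
tcp_rot: [0.52, -0.479, -0.518, -0.481]
contact_force: [0.8, 0.4, -0.9]
opening: 0.337
```

```bash
python3 -c "
from h import *
plan((.485,.16,.11,90),(.486,.3388,.11,86),(.486,.3388,.012,86))"
```

```text
t 30.2 tcp [ 0.4862 -0.015   0.0992] yaw 94.47507794977354 open 0.33724711665628265 q [-0.2397  0.0223  2.1365 -0.0001  0.9787 -1.8886] F [ 0.8478  0.3711 -0.8779]
(0.485, 0.16, 0.11, 90) shift [-0.037 -0.042  0.582] turn [ 0.05  -0.001  0.003] rows 4.2
(0.486, 0.3388, 0.11, 86) shift [ 0.    -0.003  0.596] turn [0.044 0.    0.   ] rows 4.3
(0.486, 0.3388, 0.012, 86) shift [ 0.327  0.    -0.   ] turn [0. 0. 0.] rows 2.4
```

play_rows:
  rows:
    - [15,[-0.01,-0.003,0.03],[0,0,0]]
    - [15,[-0.025,-0.008,0.09],[0.005,0,0]]
    - [15,[-0.037,-0.014,0.17],[0.012,0,0]]
    - [15,[-0.037,-0.02,0.25],[0.02,0,0]]
    - [15,[-0.037,-0.026,0.33],[0.03,0,0]]
    - [15,[-0.037,-0.032,0.41],[0.04,0,0]]
    - [15,[-0.037,-0.037,0.48],[0.05,0,0]]
    - [15,[-0.037,-0.04,0.54],[0.05,0,0]]
    - [15,[-0.037,-0.042,0.575],[0.05,0,0]]
    - [15,[-0.037,-0.042,0.582],[0.05,0,0]]

```text
time: 31.03
eef_pos: [0.4828, 0.162, 0.1069]
tcp_rot: [-0.5, 0.5, 0.501, 0.499]
contact_force: [0.8, -0.2, -1.5]
opening: 0.338
```

play_rows:
  rows:
    - [15,[0,0,0.03],[0,0,0]]
    - [15,[0,0,0.09],[0.005,0,0]]
    - [15,[0,0,0.17],[0.012,0,0]]
    - [15,[0,0,0.25],[0.02,0,0]]
    - [15,[0,-0.001,0.33],[0.03,0,0]]
    - [15,[0,-0.002,0.41],[0.04,0,0]]
    - [15,[0,-0.003,0.49],[0.044,0,0]]
    - [15,[0,-0.003,0.55],[0.044,0,0]]
    - [15,[0,-0.003,0.59],[0.044,0,0]]
    - [15,[0,-0.003,0.596],[0.044,0,0]]

```text
time: 31.87
eef_pos: [0.4849, 0.3403, 0.1078]
tcp_rot: [-0.482, 0.517, 0.483, 0.517]
contact_force: [0.6, -0.2, -1.3]
opening: 0.339
```

```bash
python3 -c "
from h import *
c=cams.read_camera('top')
indock(c,'black',7.6,np.array([.5315,-.2082]));indock(c,'magenta',5.8,np.array([.4642,-.3377]))
plan((.486,.3388,.012,86))" | sed 's/np.float64//g'
```

```text
black along@ -11 plaque z22 [((-71.75), (-65.25)), ((-51.0), (55.5)), ((64.25), (70.75))] blocks z14 [((-71.25), (-64.75)), ((65.75), (72.25))]
black along@ -8 plaque z22 [((-71.25), (-65.0)), ((-53.0), (56.0)), ((64.5), (71.0))] blocks z14 [((-70.75), (-64.5)), ((66.0), (72.75))]
black along@ 8 plaque z22 [((-71.5), (-65.25)), ((-54.75), (56.0)), ((64.25), (70.75))] blocks z14 [((-71.0), (-64.75)), ((65.75), (72.25))]
black along@ 11 plaque z22 [((-71.0), (-64.75)), ((-54.5), (55.75)), ((64.5), (71.25))] blocks z14 [((-70.75), (-64.75)), ((66.0), (72.75))]
black across@ -35 [((-14.75), (15.0))]
black across@ 0 [((-13.75), (16.0))]
black across@ 35 [((-14.5), (15.25))]
black block across -69 [((-23.75), (24.25))]
black block across 69 [((-23.75), (23.75))]
magenta along@ -11 plaque z22 [((-73.25), (-65.0)), ((-53.0), (57.0)), ((63.25), (71.75))] blocks z14 [((-73.5), (-65.25)), ((64.25), (73.0))]
magenta along@ -8 plaque z22 [((-73.0), (-64.75)), ((-52.75), (57.25)), ((63.5), (72.0))] blocks z14 [((-73.25), (-65.0)), ((64.5), (73.25))]
magenta along@ 8 plaque z22 [((-73.75), (-63.0)), ((-61.5), (59.0)), ((62.75), (71.5))] blocks z14 [((-73.75), (-65.25)), ((66.0), (72.5))]
magenta along@ 11 plaque z22 [((-73.5), (-65.25)), ((-53.25), (56.75)), ((65.25), (71.75))] blocks z14 [((-73.5), (-65.25)), ((66.25), (72.75))]
magenta across@ -35 [((-15.0), (16.25))]
magenta across@ 0 [((-15.75), (15.75))]
magenta across@ 35 [((-14.5), (17.25))]
magenta block across -69 [((-25.5), (26.75))]
magenta block across 69 [((-24.0), (27.0))]
t 31.9167 tcp [0.4849 0.3395 0.1077] yaw 86.05193584739179 open 0.34175405487603583 q [ 0.4397  0.2374  1.8772 -0.0002  1.0275 -1.0621] F [ 0.251   0.7087 -1.3265]
(0.486, 0.3388, 0.012, 86) shift [ 0.319 -0.004 -0.002] turn [ 0.001 -0.    -0.   ] rows 2.3
```

Black reads within 1 mm of centre and magenta about 2 mm. Lower cyan.

play_rows:
  rows:
    - [15,[0.06,-0.002,0],[0,0,0]]
    - [15,[0.13,-0.002,0],[0,0,0]]
    - [15,[0.2,-0.002,0],[0,0,0]]
    - [15,[0.25,-0.002,0],[0,0,0]]
    - [15,[0.28,-0.002,0],[0,0,0]]
    - [15,[0.295,-0.002,0],[0,0,0]]
    - [15,[0.305,-0.002,0],[0,0,0]]
    - [15,[0.313,-0.002,0],[0,0,0]]
    - [15,[0.319,-0.002,0],[0,0,0]]
    - [15,[0.323,-0.002,0],[0,0,0]]

```text
time: 32.75
eef_pos: [0.4862, 0.3393, 0.0119]
tcp_rot: [-0.482, 0.517, 0.482, 0.518]
contact_force: [0.1, -0.4, -0.3]
opening: 0.34
```

play_rows:
  rows:
    - [15,[0.003,0,0],[0,0,0]]
    - [15,[0.006,0,0],[0,0,0]]
    - [15,[0.006,0,0],[0,0,0]]
    - [15,[0.006,0,0],[0,0,0]]

```text
time: 33.08
eef_pos: [0.4861, 0.3394, 0.0112]
tcp_rot: [-0.483, 0.517, 0.482, 0.517]
contact_force: [-2.6, -2.0, 6.0]
opening: 0.342
```

play_rows:
  rows:
    - [45,[0,0,0],[0,0,0]]
    - [55,[0,0,0],[0,0,0]]
    - [60,[0,0,0],[0,0,0]]
    - [60,[0,0,0],[0,0,0]]
    - [60,[-0.05,0,0],[0,0,0]]
    - [60,[-0.14,0,0],[0,0,0]]
    - [60,[-0.24,0,0],[0,0,0]]
    - [60,[-0.3,0,0],[0,0,0]]
    - [60,[-0.3,0,0],[0,0,0]]
    - [60,[-0.3,0,0],[0,0,0]]

```text
time: 33.92
eef_pos: [0.4863, 0.3395, 0.1005]
tcp_rot: [-0.483, 0.516, 0.482, 0.518]
contact_force: [-0.4, -0.9, -0.7]
opening: 0.599
```

```bash
python3 -c "
from h import *
plan((.471,.2055,.08,99.8),(.471,.2055,.0085,99.8))"
```

```text
t 33.9167 tcp [0.4863 0.3395 0.1005] yaw 86.0069372783593 open 0.5990383142060008 q [ 0.4385  0.2476  1.88   -0.      1.0112 -1.0627] F [-0.4244 -0.9343 -0.7446]
(0.471, 0.2055, 0.08, 99.8) shift [ 0.068  0.02  -0.449] turn [-0.153  0.001  0.002] rows 3.3
(0.471, 0.2055, 0.0085, 99.8) shift [0.238 0.    0.   ] turn [0. 0. 0.] rows 1.7
```

Now re-centre yellow: regrasp, lift a little, shift about 4.5 mm and set it down.

play_rows:
  rows:
    - [55,[0.01,0,-0.08],[-0.02,0,0]]
    - [55,[0.03,0.003,-0.18],[-0.05,0,0]]
    - [55,[0.05,0.006,-0.28],[-0.1,0,0]]
    - [55,[0.068,0.009,-0.38],[-0.14,0,0]]
    - [55,[0.068,0.009,-0.43],[-0.153,0,0]]
    - [55,[0.068,0.009,-0.443],[-0.153,0,0]]
    - [55,[0.068,0.009,-0.443],[-0.153,0,0]]
    - [55,[0.068,0.009,-0.443],[-0.153,0,0]]
    - [55,[0.068,0.009,-0.443],[-0.153,0,0]]

```text
time: 34.67
eef_pos: [0.4737, 0.2075, 0.0787]
tcp_rot: [-0.541, 0.455, 0.541, 0.455]
contact_force: [0.8, -0.4, 0.5]
opening: 0.551
```

```bash
python3 -c "
from h import *
plan((.4745,.2072,.0095,99.8),(.4781,.2099,.016,99.8))"
```

```text
t 34.6667 tcp [0.4737 0.2075 0.0787] yaw 99.80070486906934 open 0.5509168063738664 q [ 0.2164  0.1248  2.0714  0.0003  0.9455 -1.5256] F [ 0.7665 -0.4333  0.4998]
(0.4745, 0.2072, 0.0095, 99.8) shift [ 0.231 -0.003 -0.002] turn [ 0.  0. -0.] rows 1.7
(0.4781, 0.2099, 0.016, 99.8) shift [-0.022 -0.013  0.007] turn [0. 0. 0.] rows 0.2
```

play_rows:
  rows:
    - [55,[0.05,0,0],[0,0,0]]
    - [55,[0.1,0,0],[0,0,0]]
    - [55,[0.15,0,0],[0,0,0]]
    - [55,[0.19,0,0],[0,0,0]]
    - [55,[0.22,0,0],[0,0,0]]
    - [55,[0.229,0,0],[0,0,0]]
    - [55,[0.229,0,0],[0,0,0]]
    - [55,[0.229,0,0],[0,0,0]]

```text
time: 35.33
eef_pos: [0.474, 0.207, 0.0106]
tcp_rot: [0.541, -0.455, -0.541, -0.456]
contact_force: [-0.6, -0.2, 0.8]
opening: 0.552
```

play_rows:
  rows:
    - [45,[0,0,0],[0,0,0]]
    - [35,[0,0,0],[0,0,0]]
    - [15,[0,0,0],[0,0,0]]
    - [15,[0,0,0],[0,0,0]]
    - [15,[0,0,0],[0,0,0]]
    - [15,[0,0,0],[0,0,0]]
    - [15,[0,0,0],[0,0,0]]
  force: 30

```text
time: 35.92
eef_pos: [0.4746, 0.2069, 0.0113]
tcp_rot: [0.541, -0.455, -0.54, -0.456]
contact_force: [-0.4, -1.2, 6.0]
opening: 0.34
```

play_rows:
  rows:
    - [15,[-0.01,0,0],[0,0,0]]
    - [15,[-0.02,0,0],[0,0,0]]
    - [15,[-0.027,-0.003,0.002],[0,0,0]]
    - [15,[-0.027,-0.008,0.004],[0,0,0]]
    - [15,[-0.027,-0.013,0.007],[0,0,0]]
    - [15,[-0.02,-0.013,0.007],[0,0,0]]
    - [15,[-0.01,-0.013,0.007],[0,0,0]]
    - [15,[-0.003,-0.013,0.007],[0,0,0]]
    - [15,[0.002,-0.013,0.007],[0,0,0]]
    - [15,[0.002,-0.013,0.007],[0,0,0]]

```text
time: 36.75
eef_pos: [0.477, 0.2094, 0.0113]
tcp_rot: [-0.54, 0.456, 0.541, 0.455]
contact_force: [-6.2, -1.9, 12.3]
opening: 0.337
```

play_rows:
  rows:
    - [45,[0,0,0],[0,0,0]]
    - [55,[0,0,0],[0,0,0]]
    - [60,[0,0,0],[0,0,0]]
    - [60,[0,0,0],[0,0,0]]
    - [60,[-0.05,0,0],[0,0,0]]
    - [60,[-0.14,0,0],[0,0,0]]
    - [60,[-0.25,0,0],[0,0,0]]
    - [60,[-0.36,0,0],[0,0,0]]
    - [60,[-0.46,0,-0.1],[0,0,0]]
    - [60,[-0.5,0,-0.2],[0,0,0]]

```text
time: 37.58
eef_pos: [0.4894, 0.1509, 0.1643]
tcp_rot: [0.543, -0.453, -0.54, -0.457]
contact_force: [1.2, 0.7, 1.1]
opening: 0.602
```

play_rows:
  rows:
    - [60,[0,0,-0.1],[0,0,0]]
    - [60,[0,0,-0.2],[0,0,0]]
    - [60,[0,0,-0.3],[0,0,0]]
    - [60,[0,0,-0.4],[0,0,0]]
    - [60,[0,0,-0.5],[0,0,0]]
    - [60,[0,0,-0.58],[0,0,0]]
    - [60,[0,0,-0.6],[0,0,0]]
    - [60,[0,0,-0.6],[0,0,0]]
    - [60,[0,0,-0.6],[0,0,0]]

```text
time: 38.33
eef_pos: [0.5175, -0.0267, 0.1592]
tcp_rot: [-0.54, 0.456, 0.541, 0.456]
contact_force: [0.3, -0.7, 0.7]
opening: 0.599
```

```bash
python3 -c "
from h import *
plan()
a=cams.read_camera('top');b=cams.read_camera('scene')
indock(a,'yellow',10,np.array([.476,.2078]));indock(a,'cyan',-4.4,np.array([.4851,.3388]))
h=cv2.vconcat([cv2.resize(a['color'][195:305,130:500],(800,238)),cv2.resize(b['color'][110:320,240:520],(480,360))[:, :] if 0 else cv2.copyMakeBorder(cv2.resize(b['color'][110:320,240:520],(480,360)),0,0,0,320,0)])
cv2.imwrite('pics/a10.png',h[:,:,::-1])" | sed 's/np.float64//g'
```

```text
t 38.3333 tcp [ 0.5175 -0.0267  0.1592] yaw 99.73254818046803 open 0.5985985704445935 q [-0.2478  0.0132  2.0219  0.0006  1.1077 -1.9887] F [ 0.3391 -0.7099  0.6999]
yellow along@ -11 plaque z22 [((-77.25), (-64.75)), ((-56.5), (55.25)), ((61.75), (74.5))] blocks z14 [((-77.0), (-64.5)), ((64.5), (75.75))]
yellow along@ -8 plaque z22 [((-76.75), (58.0)), ((61.5), (75.0))] blocks z14 [((-76.75), (-64.0)), ((63.25), (76.25))]
yellow along@ 8 plaque z22 [((-76.25), (-66.0)), ((-55.5), (54.0)), ((62.5), (75.5))] blocks z14 [((-76.25), (-65.75)), ((63.5), (76.75))]
yellow along@ 11 plaque z22 [((-76.0), (-65.5)), ((-55.25), (54.5)), ((63.0), (75.75))] blocks z14 [((-75.75), (-65.25)), ((64.0), (77.0))]
yellow across@ -35 [((-16.5), (15.0))]
yellow across@ 0 [((-16.75), (15.0))]
yellow across@ 35 [((-17.0), (15.0))]
yellow block across -69 [((-29.5), (27.25))]
yellow block across 69 [((-30.25), (27.5))]
cyan along@ -11 plaque z22 [((-71.0), (-64.75)), ((-52.5), (57.75)), ((63.25), (69.75))] blocks z14 [((-72.5), (-64.75)), ((64.5), (71.0))]
cyan along@ -8 plaque z22 [((-71.5), (-65.25)), ((-59.0), (60.25)), ((65.0), (71.5))] blocks z14 [((-71.25), (-65.0)), ((64.5), (70.75))]
cyan along@ 8 plaque z22 [((-71.0), (-64.75)), ((-52.25), (57.25)), ((63.5), (70.0))] blocks z14 [((-72.5), (-64.5)), ((64.75), (71.25))]
cyan along@ 11 plaque z22 [((-71.25), (-65.0)), ((-50.0), (57.0)), ((65.5), (69.75))] blocks z14 [((-71.0), (-64.75)), ((64.5), (71.0))]
cyan across@ -35 [((-18.0), (11.75))]
cyan across@ 0 [((-17.25), (12.75))]
cyan across@ 35 [((-18.25), (13.0))]
cyan block across -69 [((-24.5), (24.0))]
cyan block across 69 [((-23.75), (23.75))]
```

View pics/a10.png

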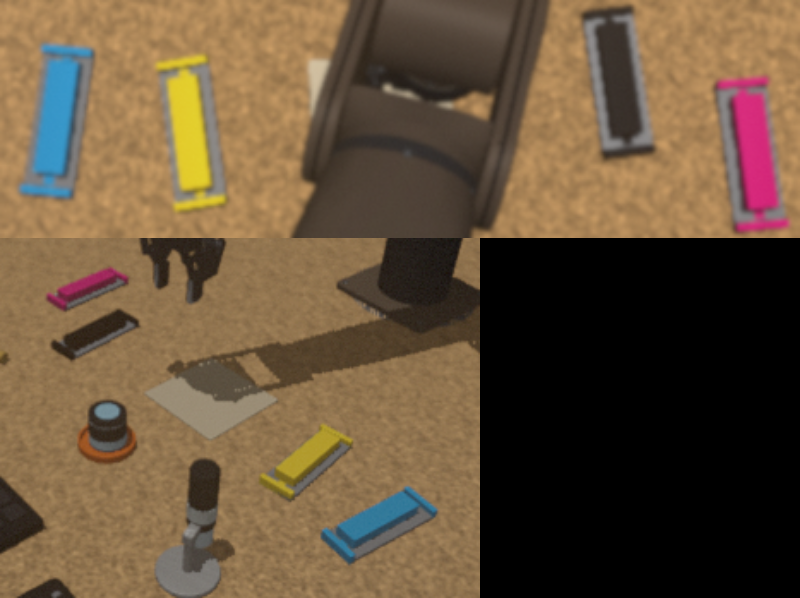

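All the pieces are in place, flat, released and clear of the gripper. In the top crop the docks are at cyan (57,120), yellow (190,133), black (617,80) and magenta (753,153). The loupe is upright in the dish. Handing in.

```bash
python3 -c "
from plant import ctrl
print(ctrl.sign_off())"
```

```text
the job is handed in; nothing more can be done
None
```

The job is handed in at about 38 s of the 118 s allowed. The loupe stands upright in the orange dish, and all four plaques lie flat in the docks of their own colours. I moved the loupe first, then magenta and yellow, then black and cyan. Every piece was released, and the gripper ended about 0.16 m above the desk, touching nothing.

Yellow first landed about 4 mm off centre lengthwise. I regrasped it after placing cyan and moved it back, so it was touched again after the lower layer.

My last checks, from top-camera measurements (calibration good to about 2 mm):

| Plaque | Off centre lengthwise | Off centre across |
|---|---|---|
| Yellow | about 0.5 mm | within about 1 mm |
| Black | within about 1 mm | within about 1 mm |
| Magenta | about 2 mm | within about 1 mm |
| Cyan | about 2.5 mm | about 2.5 mm |

- **Left as they are:** magenta and cyan sit well inside the 10 mm of free space at each end, so I did not move them again.
- **Camera disagreement:** the scene camera placed things 4–10 mm away from where the top camera did. I relied on the top camera for positions.
- **Contact:** readings taken after each move never exceeded about 14 N.

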